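# Start the star knob cleanly and clamp the rail in the drilling jig

### The job

Clamp the dark wooden rail in the drilling jig. Swing the clamp bar round until it lies square across the rail; then, pressing only lightly, turn the red star knob backwards (anticlockwise from above) until its thread clicks down, and turn it forwards to start it cleanly and screw it down until the bar's rubber pad holds the rail snugly. Never force the thread, do not shift the rail or the other things on the bench, and let go at the end.

Things in the scene. Friction and masses are not known exactly. Their poses are not given: they have to be found in the camera images.
- jig: the drilling jig screwed to the bench: plywood base 225 x 360 x 18 mm, a fence along its far side, an end stop and an aluminium drill guide at its -y end (top 76 mm above the bench). Origin on the bench under the stud's axis, z up; x points across the rail to the fence, y along the rail. The base spans x -75 to 150 mm, y -180 to 180 mm.
- stud: the fixed upright steel stud, origin on the bench on its axis, with a right-hand double-start thread 26 mm across, 12 mm a turn, threads 6 mm apart, hidden in the knob. Past the thread's end, 0.5 to 1.4 rad back from the start, the knob can drop by 6 mm at once (the click), if the hand holding it gives way downwards; turned back further it climbs again.
- clamp: the spring-borne carrier of the clamp bar, on the stud's axis, origin at the level of the bar's underside: 46 mm above the bench when free, 44 mm when the pad meets the rail. It only rises and falls. A loose steel washer, 43 mm across and 2.5 mm thick, lies on the bar round the stud.
- bar (a joint): swing of the clamp bar about the stud, rad: 0 = square across the rail (toe towards the fence), positive = toe swung anticlockwise from above. It starts swung away to the jig's +y side and stays where it is put (about 4 N at the toe to move it).
- bar_toe (a point): middle of the top of the bar's toe, 68 mm from the stud's axis. The bar is dark steel, 30 mm wide, 10 mm thick, 46 to 56 mm above the bench, reaching 85 mm from the stud's axis at the toe and 45 mm at the heel; a 4 mm rubber pad under the toe clears the rail by 2 mm. Push it from the side or pinch it from above.
- star_knob: the red six-lobed star knob (0.2 kg) resting unscrewed on the stud; origin at the centre of its underside, 62 to 64 mm above the bench at the start, 59 mm after the click; this frame rises and falls but does not turn. Black hub 38 mm across for the lowest 18 mm, then lobes 24 mm tall, 52 mm across opposite lobes, 47 mm across opposite gaps. Turned backwards it climbs 1.9 mm per rad.
- knob_grip (a point): on the knob's axis, 30 mm above its underside, half-way up the lobes: the place to grip it, from above.
- knob_turn (a joint): turn of the star knob, rad, 0 at the start, positive = clockwise from above = forwards. At 0 one lobe points along the jig's x. Free turning takes about 0.03 N m. Forwards from the click it is drawn down 1.9 mm per rad; the pad meets the rail after about 2.5 rad, then gains 1 to 2 N per 0.1 rad as the torque climbs past 0.1 N m. It stays where it is left.
- rail: the dark wooden rail to be drilled, 60 x 260 x 22 mm, loose on the jig's base against the fence, origin at the centre of its underside, 18 mm above the bench, y along its length. Its top is 40 mm above the bench.
- spare_knob: a loose spare star knob, all black, 52 mm across and 40 mm tall, lying on the jig's base. Not to be disturbed.
- sanding_block: a cork sanding block, 70 x 110 x 34 mm. Not to be disturbed.
- offcut: a pale wooden offcut, 60 x 120 x 22 mm. Not to be disturbed.
- glue: a yellow glue bottle, 60 mm across, 170 mm tall. Not to be disturbed.
- dowel_tin: an open metal tin with dowels, 76 mm across, 75 mm tall. Not to be disturbed.
- try_square: a try square lying flat: dark wooden stock 22 x 110 x 16 mm with a steel blade. Not to be disturbed.
- mallet: a wooden mallet, 280 mm long. Not to be disturbed.
- screwdriver: a screwdriver, 200 mm long. Not to be disturbed.

How it is judged:
By the outcome, as a careful person would: the job done as asked, in the order asked, and still so for the second after the job is handed in, with the robot touching nothing.
It also fails if it takes over 67 s, if anything falls off the work surface, if the arm or the gripper's body presses on something with over 40 N, if the wrist force passes 120 N, or if a joint passes its speed limit or range.

### The arm

A 6-joint arm with a two-finger parallel gripper is mounted at the origin on the work surface. World frame = base frame: x ahead of the robot, y to its left, z up, the work surface at z = 0. Lengths are in m, angles in rad, forces in N, time in s.
With the tool pointing down it reaches from about 0.325 to 0.75 m from the base axis. Payload 7.6 kg.
Tool frame: the origin (TCP) lies midway between the tips of the shut fingers; the grasp point (between the pads) lies 19 mm behind it; y points along the fingers, z is the direction in which the jaws open and shut, and the axes are right-handed (so a half turn about y gives the same grasp; the last joint's range is limited). The gripper opens to 85 mm and grips with 20 to 120 N. Pads are 22 mm wide; open, the fingers measure 114 mm over their backs; the gripper's body (76 mm by 85 mm) begins 54 mm behind the grasp point. The pads swing forward as they close: fully open they stand 13 mm farther back than shut.
Start: joints at [-1.191, 0.052, 1.401, -0, 1.689, -0.07], TCP at [0.228, -0.473, 0.231] pointing down, gripper open.
Joint ranges: [-2.9, 2.9], [-0.91, 2.17], [0.12, 2.37], [-1.06, 4.2], [0.26, 2.73], [-2.93, 2.93]. Speed limits (rad/s): [2.57, 2.57, 3.01, 3.14, 3.14, 3.14].

### API

Orientations are given as a unit quaternion [x, y, z, w].
In Python, from plant import manip gives the robot as it stands.
- The arm moves only by the tool move_arm, never from a script. Its argument "plan" is one flat list of numbers, 6 for each row, row after row: the shift along the tool's x, y, z in units of 200 mm (1.0 is 200 mm), then the turn, a rotation vector about the tool's x, y, z in units of 180 degrees (1.0 is 180 degrees). In form: [tx, ty, tz, ax, ay, az, tx, ty, tz, ax, ay, az, ...]. A call has 1 to 5 rows; each row is the pose to reach, as a shift and turn from the pose measured when the call began, along the tool's axes at that moment, turning the shorter way round; what a row does not reach only later rows make up. A row lasts 1/12 s, in which the tool goes at most 41.7 mm and 7.16 degrees, less where a joint would pass 70% of its speed; a pose out of reach is approached as far as the arm can. A call with a number of a shift or a turn outside -1 to 1 is refused whole. A call with a gripper value outside its range is refused whole. "grip" is the opening, from 0 (shut) to 1 (fully open), set as the call begins (left out, the last holds). The fingers move at their own pace and stop on an object; the grip force is fixed at half the most. Time passes only in rows, so rows that repeat a pose let the fingers close. It gives the time, the measured TCP pose, the force and the opening at its end, in the units of the state.
- manip.observe(): the state, without advancing time (a new reading comes with each control period).
- manip.capture(name): name is "scene" or "side" or "wrist"; returns a dict with "color" (384x512x3 uint8, red, green, blue), "mtx" (3x3 intrinsics, pixels), "R" (3x3) and "t" (3): a world point X has camera coordinates R X + t. Camera axes: x right, y down, z forward; pixel columns grow to the right and rows downward; lengths in m; the calibration is good to about 2 mm. The wrist camera is an equidistant fisheye: a pixel r from the principal point sees the ray r / f radians off the axis. A picture is of the moment at which its call begins. There is no depth.
- manip.hand_in(): hands the job in, once; it reports no verdict.
The state is a dict: "t": time; "joint_pos": joint angles; "joint_vel": joint speeds; "tau": joint torques, N m; "ee_pos": TCP position; "ee_rot": TCP orientation; "wrist_force": force on the tool from outside, world axes, zero at the start; "wrist_torque": the same for the moment, N m; "opening": finger opening in m.
Only numpy, scipy, OpenCV 4.12 (cv2) and the standard library are available. Lean on these libraries where they do the work, as an engineer would, in place of code of your own. Each camera call takes 0.05 s, during which the arm holds its last target.

## Working session

There is one attempt and no reset: what is moved stays moved. The work goes in short steps, Python scripts to look and compute and a tool call to move; the robot and the scene stay as the last step left them, time stands still between calls to the robot, and variables do not carry over. Pictures are saved under pics/ and viewed, and the job is handed in when it is done.

Besides the shell and the picture viewer there is one more tool, called after ">>>" as name(argument=value, ...) on one line, values as JSON. move_arm: Moves the arm, as the interface text tells. Its arguments: {"type":"object","properties":{"plan":{"type":"array","items":{"type":"number","minimum":-1,"maximum":1}},"grip":{"type":"number"}},"required":["plan"]}

```bash
ls; mkdir -p pics
python3 - <<'E'
from plant import manip
import cv2
print(manip.observe())
for n in ["scene","side","wrist"]:
    c=manip.capture(n); cv2.imwrite(f"pics/{n}0.png",c["color"][:,:,::-1]); print(n,c["mtx"].tolist(),c["R"].tolist(),c["t"].tolist())
E
```

```text
pics
{'t': 0.0, 'joint_pos': array([-1.19129289e+00,  5.28475202e-02,  1.40174276e+00,  6.54457093e-06,
        1.68863214e+00, -7.03056619e-02]), 'joint_vel': array([ 0.00056854,  0.00131457,  0.00043204, -0.00031148, -0.00077173,
       -0.00028783]), 'tau': array([ 4.67065620e-04, -3.81663287e+01, -3.60188663e+01, -8.78865058e-05,
        6.11824755e-03, -1.48976955e-05]), 'ee_pos': array([ 0.2281694 , -0.47247575,  0.23045771]), 'ee_rot': array([-0.1577809 ,  0.68986798, -0.6887286 ,  0.15760798]), 'wrist_force': array([-0.51429723, -0.33003914,  0.35979001]), 'wrist_torque': array([-0.03292203, -0.00136165, -0.02118348]), 'opening': 0.08560499157758786}
scene [[355.1719515443194, 0.0, 260.2388569898338], [0.0, 355.1719515443194, 192.94847927536767], [0.0, 0.0, 1.0]] [[0.6379636441589062, 0.7699006531868525, 0.015980392797002446], [0.6440456479151513, -0.5220703265490715, -0.559149155001149], [-0.4221464107783478, 0.3670089349857901, -0.8289130530445004]] [-0.3429708465739231, -0.32280005051414323, 1.4111849628761444]
side [[388.4143468411319, 0.0, 259.7937294897054], [0.0, 388.4143468411319, 191.6775329330661], [0.0, 0.0, 1.0]] [[-0.893760267748006, -0.4485225173044055, -0.004487233661333567], [-0.34608916733081246, 0.6959385522693042, -0.6291993481572984], [0.28533291441976516, -0.5608003949144684, -0.777231011355375]] [0.4925993272812439, 0.2535156110330565, 0.9719206914472809]
wrist [[297.3186396354542, 0.0, 256.0846132982254], [0.0, 297.3186396354542, 191.73019247248385], [0.0, 0.0, 1.0]] [[0.43457927066621926, -0.900633292323974, -0.0007281928993221527], [-0.8614089803744853, -0.415888249877581, 0.29156737153521556], [-0.2628981286304806, -0.1260818637689194, -0.9565500183425586]] [-0.5248519730711754, -0.03888116257319051, 0.3788693208568511]
```

View pics/scene0.png

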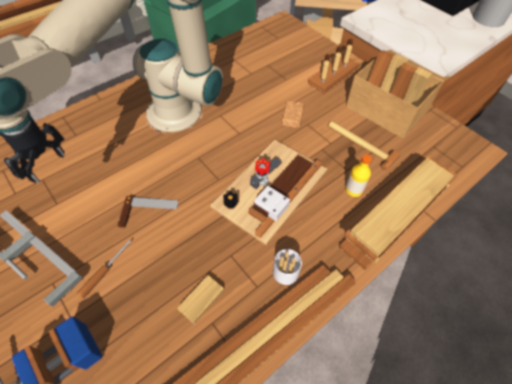

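View pics/side0.png

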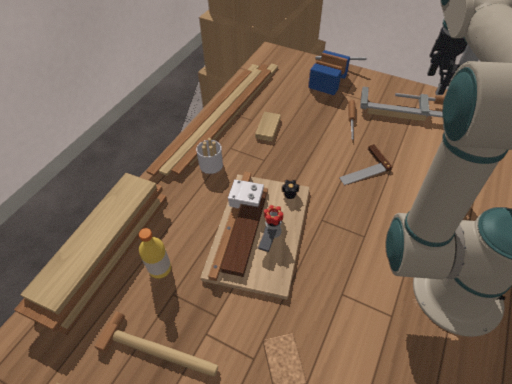

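View pics/wrist0.png

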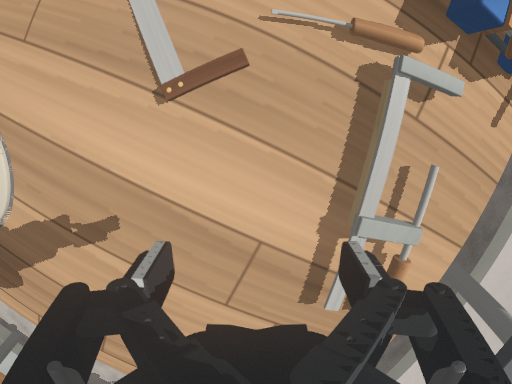

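The scene view shows the red knob near (263,166), with the jig around it and the spare knob at (231,198). The side view has the red knob at about (273,215). Next I'll measure the knob and the jig direction from both views.

```bash
cat > h.py <<'E'
from plant import manip
import numpy as np, cv2
from scipy.spatial.transform import Rotation as Rn
def ray(c,px,fish=False):
    K=c["mtx"]; x=(px[0]-K[0,2])/K[0,0]; y=(px[1]-K[1,2])/K[1,1]
    if fish:
        r=np.hypot(x,y); d=np.array([np.sin(r)*x/r,np.sin(r)*y/r,np.cos(r)]) if r>0 else np.array([0,0,1.])
    else: d=np.array([x,y,1.]); d/=np.linalg.norm(d)
    R=np.array(c["R"]);return -R.T@c["t"],R.T@d
def plane(c,px,z,fish=False):
    o,d=ray(c,px,fish); return o+d*(z-o[2])/d[2]
def tri(rs):
    A=sum(np.eye(3)-np.outer(d,d) for o,d in rs); b=sum((np.eye(3)-np.outer(d,d))@o for o,d in rs)
    X=np.linalg.solve(A,b); return X,[np.linalg.norm((np.eye(3)-np.outer(d,d))@(X-o)) for o,d in rs]
def proj(c,X,fish=False):
    p=np.array(c["R"])@np.array(X)+c["t"];K=c["mtx"]
    if fish:
        r=np.hypot(p[0],p[1]);th=np.arctan2(r,p[2]); return np.array([K[0,2]+K[0,0]*th*p[0]/r,K[1,2]+K[1,1]*th*p[1]/r])
    return np.array([K[0,2]+K[0,0]*p[0]/p[2],K[1,2]+K[1,1]*p[1]/p[2]])
def red(img):
    h=cv2.cvtColor(img,cv2.COLOR_RGB2HSV); m=((h[...,0]<6)|(h[...,0]>174))&(h[...,1]>170)&(h[...,2]>90)
    n,l,s,ce=cv2.connectedComponentsWithStats(m.astype(np.uint8))
    return [(s[i].tolist(),ce[i]) for i in range(1,n) if s[i][4]>8],l
def cap(n,name):
    c=manip.capture(n); cv2.imwrite(f"pics/{name}.png",c["color"][:,:,::-1]); return c
def crop(c,x0,y0,x1,y1,s,name):
    cv2.imwrite(f"pics/{name}.png",cv2.resize(c["color"][y0:y1,x0:x1,::-1],None,fx=s,fy=s,interpolation=cv2.INTER_CUBIC))
E
python3 - <<'E'
from h import *
rs=[]
for n,(a,b) in {"scene":((263,166)),"side":((273,215))}.items():
    c=manip.capture(n); L,_=red(c["color"]); print(n,L)
    s,ce=min(L,key=lambda q:np.hypot(*(q[1]-[a,b]))); rs.append(ray(c,ce))
    crop(c,*((200,130,340,250,5,n+"_c") if n=="scene" else (195,165,325,305,4.2,n+"_c")))
print(tri(rs))
E
```

```text
scene [([255, 158, 15, 17, 151], array([262.20529801, 166.49006623]))]
side [([265, 206, 18, 19, 140], array([273.43571429, 216.06428571]))]
(array([0.48588283, 0.04947111, 0.08931475]), [np.float64(0.00015858986243482199), np.float64(0.0001585898624348086)])
```

View pics/scene_c.png

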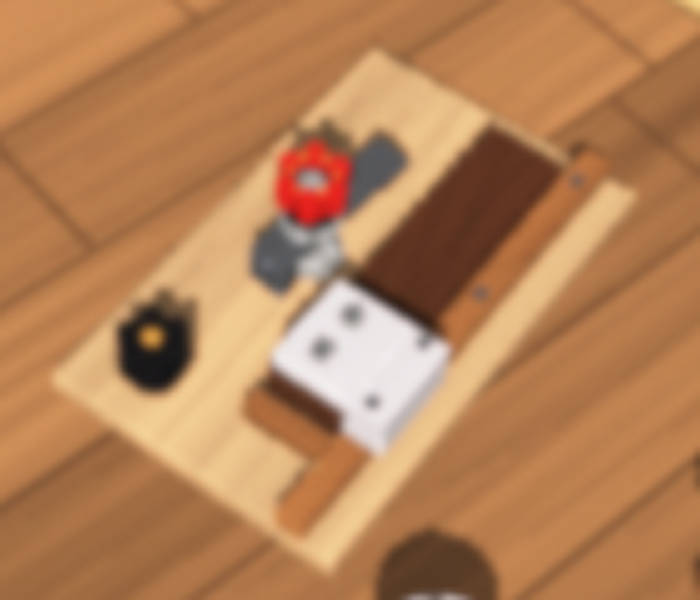

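View pics/side_c.png

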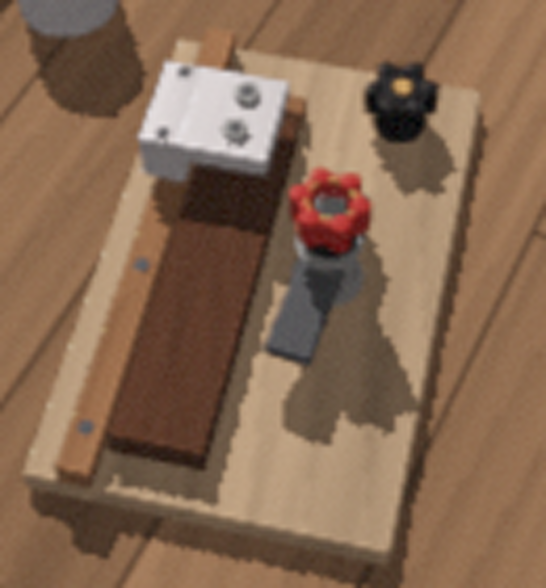

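Run:
```python
from h import *
c=manip.capture("scene"); s=manip.capture("side")
P=lambda c,o,k,L,z:[plane(c,(o[0]+a/k,o[1]+b/k),z)for a,b in L]
A=P(c,(200,130),5,[(375,50),(635,190),(328,568),(55,380)],.018)
B=P(s,(195,165),4.2,[(388,552),(30,476),(180,42),(478,90)],.018)
for Q in(A,B):
    print(np.round(Q,4).tolist())
    u=(Q[1]-Q[2]);v=(Q[0]-Q[3]);w=Q[1]-Q[0];x=Q[2]-Q[3]
    print([ (np.round(np.linalg.norm(e[:2]),3),np.round(np.degrees(np.arctan2(e[1],e[0])),1)) for e in(u,v,w,x)], np.mean(Q,0))
# bar toe end top z=.056
print("toe side",P(s,(195,165),4.2,[(268,345),(310,357),(345,270),(298,262)],.056))
print("toe scene",P(c,(200,130),5,[(380,135),(408,158)],.056))
print("heel scene",P(c,(200,130),5,[(252,275),(282,292)],.056))
# rail top edges .040
print("rail", P(s,(195,165),4.2,[(205,463),(112,440),(272,228),(180,222)],.040))
print("railsc", P(c,(200,130),5,[(490,128),(560,170),(362,275),(440,310)],.040))
```

```text
[[0.3778, 0.2029, 0.018], [0.591, 0.2585, 0.018], [0.6776, -0.0953, 0.018], [0.464, -0.1459, 0.018]]
[(np.float64(0.364), np.float64(103.8)), (np.float64(0.359), np.float64(103.9)), (np.float64(0.22), np.float64(14.6)), (np.float64(0.22), np.float64(13.3))] [0.52759734 0.055043   0.018     ]
[[0.3727, 0.2052, 0.018], [0.5848, 0.2572, 0.018], [0.6711, -0.0882, 0.018], [0.4578, -0.143, 0.018]]
[(np.float64(0.356), np.float64(104.0)), (np.float64(0.358), np.float64(103.7)), (np.float64(0.218), np.float64(13.8)), (np.float64(0.22), np.float64(14.4))] [0.52160844 0.05777067 0.018     ]
toe side [array([0.48722846, 0.13243294, 0.056     ]), array([0.46069822, 0.12857087, 0.056     ]), array([0.46834216, 0.06216504, 0.056     ]), array([0.49748124, 0.06994017, 0.056     ])]
toe scene [array([0.46398273, 0.12996426, 0.056     ]), array([0.49118067, 0.131489  , 0.056     ])]
heel scene [array([ 0.50041167, -0.01169502,  0.056     ]), array([ 0.52299023, -0.00508813,  0.056     ])]
rail [array([0.4887663 , 0.21212142, 0.04      ]), array([0.54538672, 0.22360911, 0.04      ]), array([0.52899739, 0.04394524, 0.04      ]), array([0.5851879 , 0.06657285, 0.04      ])]
railsc [array([0.49804795, 0.20352288, 0.04      ]), array([0.55586468, 0.215434  , 0.04      ]), array([0.53711384, 0.05161896, 0.04      ]), array([0.59022509, 0.07288661, 0.04      ])]
```

```bash
cat >> h.py <<'E'
S=np.array([.487,.0485]); YAW=np.radians(14.0)
def jig2w(x,y): c,s=np.cos(YAW),np.sin(YAW); return S+np.array([c*x-s*y,s*x+c*y])
def w2jig(p): c,s=np.cos(YAW),np.sin(YAW); d=np.array(p[:2])-S; return np.array([c*d[0]+s*d[1],-s*d[0]+c*d[1]])
def tgt(o,pos,jaw):
    """pos TCP, jaw world yaw (rad) of tool z, tool down -> row numbers"""
    R0=Rn.from_quat(o["ee_rot"]).as_matrix()
    y=np.array([0,0,-1.]); z=np.array([np.cos(jaw),np.sin(jaw),0]); x=np.cross(y,z)
    R1=np.stack([x,y,z],1)
    d=R0.T@(np.array(pos)-o["ee_pos"])/.2
    a=Rn.from_matrix(R0.T@R1).as_rotvec()/np.pi
    return np.round(np.r_[d,a],4)
def jawyaw(o):
    R0=Rn.from_quat(o["ee_rot"]).as_matrix(); return np.arctan2(R0[1,2],R0[0,2]),R0
def st():
    o=manip.observe(); j,R0=jawyaw(o)
    print("t %.2f tcp %s jawdeg %.2f tilt %s j %s F %s T %s op %.4f"%(o["t"],np.round(o["ee_pos"],4),np.degrees(j),np.round(R0[:,1],3),np.round(o["joint_pos"],2),np.round(o["wrist_force"],2),np.round(o["wrist_torque"],3),o["opening"])); return o
E
python3 - <<'E'
from h import *
o=st(); j,R0=jawyaw(o); print(R0)
c=manip.capture("wrist");R=np.array(c["R"]);p=-R.T@c["t"]
print("cam in tool",R0.T@(p-o["ee_pos"]),"axis in tool",R0.T@R[2])
s=manip.capture("side"); c=manip.capture("scene")
for z,L in [(.076,[(170,62),(290,82),(272,160),(142,142)])]:
    for a,b in L: print("guide side",w2jig(plane(s,(195+a/4.2,165+b/4.2),z)))
for a,b in [(345,280),(450,350)]: print("guide sc",w2jig(plane(c,(200+a/5,130+b/5),.076)))
for a,b in [(400,100)]: print("spare",w2jig(plane(s,(195+a/4.2,165+b/4.2),.038)))
for z in(.04,.05):print("fence",[w2jig(plane(s,(195+a/4.2,165+b/4.2),z)) for a,b in [(57,470),(95,478),(165,195)]])
for a in (jig2w(.02,.05),): print(tgt(o,[a[0],a[1],.23],np.radians(-76)),tgt(o,[a[0],a[1],.23],np.radians(14)))
E
```

```text
t 0.35 tcp [ 0.2283 -0.4727  0.2311] jawdeg -64.23 tilt [-0.  0. -1.] j [-1.19  0.05  1.4   0.    1.69 -0.07] F [ 0.47  1.1  -0.42] T [-0.059  0.031  0.013] op 0.0857
[[-9.00523752e-01 -8.86847242e-05  4.34806812e-01]
 [-4.34806819e-01  2.74136237e-04 -9.00523712e-01]
 [-3.93336062e-05 -9.99999958e-01 -2.85426916e-04]]
cam in tool [-0.0731223  -0.14278718  0.00020985] axis in tool [2.91680664e-01 9.56515583e-01 5.74811749e-04]
guide side [ 0.13186354 -0.1091998 ]
guide side [ 0.04834508 -0.10940971]
guide side [ 0.0457234  -0.04239158]
guide side [ 0.13198063 -0.03849207]
guide sc [ 0.05645116 -0.0405119 ]
guide sc [ 0.13892168 -0.0444559 ]
spare [-0.0233954  -0.14114687]
fence [array([0.12514245, 0.18156968]), array([0.10186201, 0.18164436]), array([ 0.11493615, -0.02526005])]
fence [array([0.12259386, 0.18613677]), array([0.09957884, 0.1862106 ]), array([ 0.11250393, -0.01833493])]
[-2.4470e+00  6.4000e-03 -2.0087e+00  1.0000e-04  6.5400e-02 -0.0000e+00] [-2.4470e+00  6.4000e-03 -2.0087e+00  1.0000e-04 -4.3460e-01 -1.0000e-04]
```

>>> move_arm(plan=[-0.8,0,-0.65,0,-0.19,0,-0.8,0,-0.65,0,-0.19,0,-0.8,0,-0.65,0,-0.19,0,-0.8,0,-0.65,0,-0.19,0,-0.8,0,-0.65,0,-0.19,0], grip=0)

```text
t: 0.92
ee_pos: [0.3162, -0.2843, 0.2314]
ee_rot: [0.355, -0.611, 0.612, -0.355]
wrist_force: [0.8, 0.6, 0.0]
opening: 0.0255
```

Run:
```python
from h import *
o=st(); a=jig2w(-.03,.068); print(tgt(o,[a[0],a[1],.2],np.radians(104)))
```

```text
t 0.92 tcp [ 0.3162 -0.2843  0.2314] jawdeg -29.69 tilt [ 0. -0. -1.] j [-0.82 -0.24  1.67  0.    1.71 -0.3 ] F [0.81 0.55 0.04] T [ 0.034 -0.009 -0.007] op 0.0255
[-2.0105e+00  1.5660e-01 -4.2580e-01 -1.0000e-04 -7.4270e-01  2.0000e-04]
```

>>> move_arm(plan=[-1,0,-0.21,0,-0.3,0,-1,0,-0.21,0,-0.3,0,-1,0,-0.21,0,-0.3,0,-1,0,-0.21,0,-0.3,0,-1,0,-0.21,0,-0.3,0])

```text
t: 1.33
ee_pos: [0.3789, -0.0876, 0.2317]
ee_rot: [-0.526, 0.472, -0.473, 0.526]
wrist_force: [-0.0, -0.9, 0.3]
opening: -0.0
```

Run:
```python
from h import *
o=st(); a=jig2w(-.03,.068); print(tgt(o,[a[0],a[1],.2],np.radians(104)))
```

```text
t 1.33 tcp [ 0.3789 -0.0876  0.2317] jawdeg 6.13 tilt [ 0.001 -0.    -1.   ] j [-0.32 -0.35  1.76 -0.    1.73 -0.43] F [-0.   -0.87  0.31] T [ 0.027 -0.028  0.025] op -0.0000
[-9.353e-01  1.583e-01  4.148e-01 -1.000e-04 -5.437e-01  5.000e-04]
```

>>> move_arm(plan=[-0.93,0.08,0.41,0,-0.5,0,-0.93,0.08,0.41,0,-0.5,0,-0.93,0.08,0.41,0,-0.5,0,-0.93,0.08,0.41,0,-0.5,0,-0.93,0.08,0.41,0,-0.5,0])

```text
t: 1.75
ee_pos: [0.4407, 0.1085, 0.2157]
ee_rot: [-0.646, 0.287, -0.288, 0.646]
wrist_force: [-1.2, -0.9, 1.0]
opening: 0.0
```

Run:
```python
from h import *
o=st(); a=jig2w(-.03,.068); print(tgt(o,[a[0],a[1],.2],np.radians(104)))
c=cap("wrist","w1")
```

```text
t 1.75 tcp [0.4407 0.1085 0.2157] jawdeg 41.98 tilt [ 0.001 -0.    -1.   ] j [ 0.16 -0.15  1.62 -0.    1.66 -0.57] F [-1.17 -0.87  0.99] T [-0.035  0.022 -0.032] op 0.0000
[ 0.0072  0.0787 -0.0019 -0.     -0.3445  0.0005]
```

View pics/w1.png

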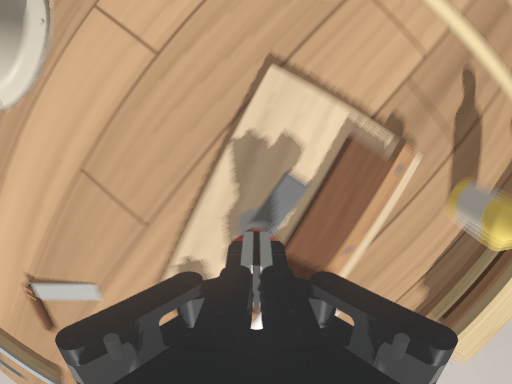

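Run:
```python
from h import *
o=st(); a=jig2w(.07,.05); print(tgt(o,[a[0],a[1],.22],np.radians(104)))
```

```text
t 1.80 tcp [0.4413 0.1136 0.2146] jawdeg 42.69 tilt [ 0.     0.003 -1.   ] j [ 0.17 -0.14  1.62  0.    1.66 -0.58] F [-3.29  3.52 -2.39] T [0.144 0.076 0.042] op -0.0001
[ 3.429e-01 -2.700e-02  3.744e-01 -9.000e-04 -3.406e-01 -2.000e-04]
```

>>> move_arm(plan=[0.343,-0.027,0.374,0,-0.341,0,0.343,-0.027,0.374,0,-0.341,0,0.343,-0.027,0.374,0,-0.341,0,0.343,-0.027,0.374,0,-0.341,0,0.343,-0.027,0.374,0,-0.341,0])

```text
t: 2.22
ee_pos: [0.5436, 0.1138, 0.2191]
ee_rot: [-0.703, 0.076, -0.075, 0.703]
wrist_force: [0.0, -0.5, -0.6]
opening: 0.0001
```

Run:
```python
from h import *
o=st(); a=jig2w(.07,.05); print(tgt(o,[a[0],a[1],.22],np.radians(104)))
```

```text
t 2.22 tcp [0.5436 0.1138 0.2191] jawdeg 77.74 tilt [-0.001  0.001 -1.   ] j [ 0.14  0.14  1.33  0.    1.67 -1.22] F [ 0.01 -0.45 -0.59] T [-0.028 -0.05  -0.003] op 0.0001
[-0.0038 -0.0047 -0.0002 -0.0004 -0.1459 -0.0002]
```

>>> move_arm(plan=[0,0,0,0,-0.146,0,0,0,0,0,-0.146,0,0,0,0,0,-0.146,0,0,0,0,0,-0.146,0,0,0,0,0,-0.146,0])

```text
t: 2.63
ee_pos: [0.5436, 0.1137, 0.219]
ee_rot: [-0.701, -0.087, 0.088, 0.702]
wrist_force: [0.3, 0.2, -0.8]
opening: 0.0003
```

Run:
```python
from h import *
o=st(); c=cap("wrist","w2"); np.savez("w2.npz",**c)
L,_=red(c["color"]);print(L)
```

```text
t 2.63 tcp [0.5436 0.1137 0.219 ] jawdeg 104.19 tilt [-0.001  0.001 -1.   ] j [ 0.14  0.14  1.33  0.    1.67 -1.68] F [ 0.31  0.19 -0.8 ] T [ 0.028 -0.041 -0.027] op 0.0003
[]
```

View pics/w2.png

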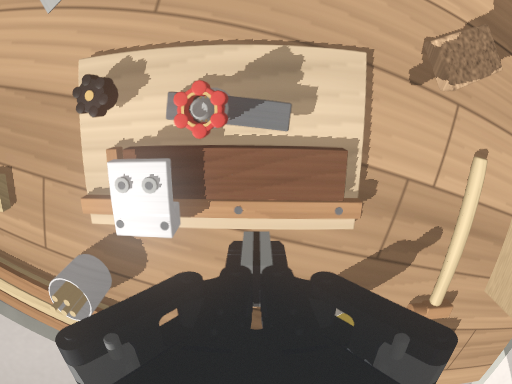

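Run:
```python
from h import *
c=dict(np.load("w2.npz"));img=c["color"]
h=cv2.cvtColor(img,cv2.COLOR_RGB2HSV)
m=((h[...,0]<8)|(h[...,0]>172))&(h[...,1]>150)&(h[...,2]>120)
n,l,s,ce=cv2.connectedComponentsWithStats(m.astype(np.uint8))
i=1+np.argmax(s[1:,4]);print(s[i],ce[i]);ys,xs=np.where(l==i)
hull=cv2.convexHull(np.stack([xs,ys],1)); (cc,r)=cv2.minEnclosingCircle(hull);print("circ",cc,r)
for z in(.104,.094): print(z,plane(c,cc,z,True), "diam",np.linalg.norm(plane(c,(cc[0]-r,cc[1]),z,True)-plane(c,(cc[0]+r,cc[1]),z,True)))
P=lambda L,z:np.array([plane(c,p,z,True) for p in L])
T=P([(291,102),(289,130),(167,118),(167,93)],.056);print(T)
tm=(T[0]+T[1])/2;hm=(T[2]+T[3])/2;d=tm-hm;print("bar yaw",np.degrees(np.arctan2(d[1],d[0])),np.linalg.norm(d),"w",np.linalg.norm(T[0]-T[1]),np.linalg.norm(T[2]-T[3]), "stud from bar",hm+d*45/130)
R=P([(205,150),(345,150)],.04);e=R[1]-R[0];print("rail near edge",R,np.degrees(np.arctan2(e[1],e[0])))
b=P([(80,60),(366,52),(93,220),(352,230)],.018);e=b[1]-b[0];print("base",b,np.degrees(np.arctan2(e[1],e[0])),np.linalg.norm(e))
crop_=img[40:250,60:380,::-1];cv2.imwrite("pics/w2c.png",cv2.resize(crop_,None,fx=2.5,fy=2.5,interpolation=cv2.INTER_CUBIC))
```

```text
[ 174   81   54   57 1270] [200.70551181 108.21811024]
circ (200.24478149414062, 108.2285385131836) 28.953950881958008
0.104 [0.48523167 0.04864405 0.104     ] diam 0.051467260476712996
0.094 [0.48578937 0.04685723 0.094     ] diam 0.05346328565158633
[[0.45953083 0.12868424 0.056     ]
 [0.48808308 0.13418765 0.056     ]
 [0.50523215 0.00716396 0.056     ]
 [0.4793571  0.00145624 0.056     ]]
bar yaw 98.27440872352564 0.12846312802764587 w 0.029077794241036247 0.026497091332753627 stud from bar [0.48589505 0.0483152  0.056     ]
rail near edge [[0.53262129 0.05242234 0.04      ]
 [0.49342815 0.20374912 0.04      ]] 104.52035950859512
base [[ 0.4563703  -0.14090905  0.018     ]
 [ 0.37235508  0.20433616  0.018     ]
 [ 0.66757144 -0.09014647  0.018     ]
 [ 0.59201855  0.25542937  0.018     ]] 103.67705047852664 0.35532071651527125
```

View pics/w2c.png

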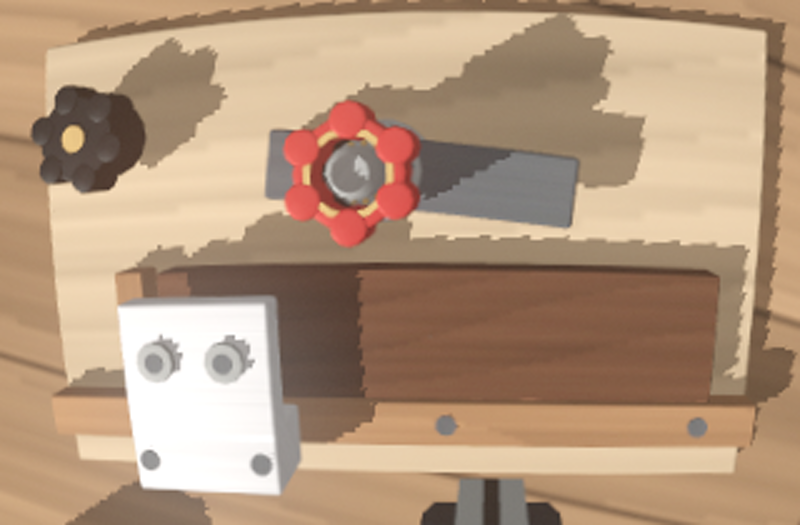

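```bash
sed -i 's/^S=np.array.*;/S=np.array([.4858,.0485]);/' h.py
cat >> h.py <<'E'
def barpose(b,lat,z,r=.068):
    b=np.radians(b); u=np.array([np.cos(b),np.sin(b)]);n=np.array([-u[1],u[0]]); p=S+r*u+lat*n; return [p[0],p[1],z],b
E
python3 - <<'E'
from h import *
o=st(); print(tgt(o,*barpose(98.3,.03,.11)),tgt(o,*barpose(98.3,.03,.048)))
E
```

```text
t 2.68 tcp [0.5436 0.1137 0.219 ] jawdeg 103.90 tilt [-0.001  0.001 -1.   ] j [ 0.14  0.14  1.33  0.    1.67 -1.67] F [ 0.33 -0.45  0.62] T [ 0.019 -0.006 -0.061] op 0.0000
[-4.746e-01  5.455e-01  1.051e-01 -4.000e-04  3.110e-02 -2.000e-04] [-4.745e-01  8.555e-01  1.047e-01 -4.000e-04  3.110e-02 -2.000e-04]
```

>>> move_arm(plan=[-0.475,0.1,0.105,0,0.031,0,-0.475,0.1,0.105,0,0.031,0,-0.475,0.3,0.105,0,0.031,0,-0.475,0.5,0.105,0,0.031,0,-0.475,0.55,0.105,0,0.031,0])

```text
t: 3.1
ee_pos: [0.4426, 0.111, 0.1038]
ee_rot: [-0.705, -0.047, 0.053, 0.706]
wrist_force: [-1.6, 0.1, -0.8]
opening: 0.0001
```

Run:
```python
from h import *
o=st(); print(tgt(o,*barpose(98.3,.03,.048))); c=cap("wrist","w3")
```

```text
t 3.10 tcp [0.4426 0.111  0.1038] jawdeg 98.14 tilt [-0.008  0.    -1.   ] j [ 0.16 -0.06  1.77  0.    1.44 -1.55] F [-1.58  0.09 -0.84] T [-0.03   0.032 -0.05 ] op 0.0001
[ 0.0208  0.2786 -0.0006 -0.0004 -0.0009 -0.0024]
```

View pics/w3.png

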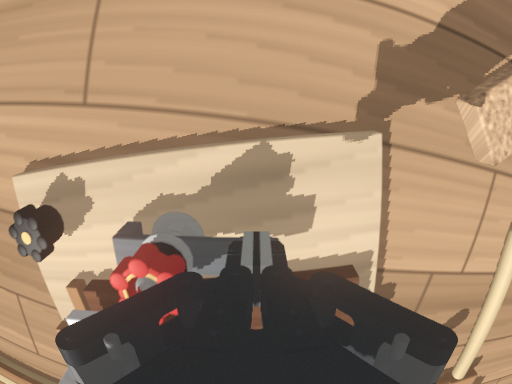

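>>> move_arm(plan=[0.02,0,0,0,0.5,0,0.02,0,0,0,0.5,0,0.02,0,0,0,0.5,0,0.02,0,0,0,0.5,0,0.02,0,0,0,0.5,0])

```text
t: 3.57
ee_pos: [0.4474, 0.1116, 0.1045]
ee_rot: [0.687, -0.172, 0.17, -0.686]
wrist_force: [0.2, -0.4, 0.4]
opening: -0.0001
```

>>> move_arm(plan=[0,0,0,0,0.3,0,0,0,0,0,0.3,0,0,0,0,0,0.3,0,0,0,0,0,0.3,0,0,0,0,0,0.3,0])

```text
t: 3.98
ee_pos: [0.4482, 0.1116, 0.1059]
ee_rot: [0.601, -0.374, 0.374, -0.6]
wrist_force: [-0.3, -0.3, 0.9]
opening: -0.0003
```

```bash
cat >> h.py <<'E'
def bp(b,lat,z,r=.070):
    p,_=barpose(b,lat,z,r); return p,np.radians(b-90)
E
python3 - <<'E'
from h import *
o=st(); print(tgt(o,*bp(98.3,.03,.049))); c=cap("wrist","w4")
E
```

```text
t 3.98 tcp [0.4482 0.1116 0.1059] jawdeg 26.18 tilt [-0.001 -0.    -1.   ] j [ 0.16 -0.05  1.75 -0.    1.44 -0.29] F [-0.27 -0.28  0.9 ] T [-0.001 -0.016  0.031] op -0.0003
[-1.300e-02  2.847e-01 -5.400e-03  3.000e-04  9.930e-02  1.000e-04]
```

View pics/w4.png

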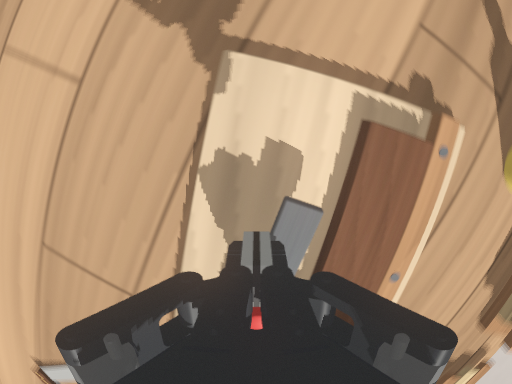

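>>> move_arm(plan=[-0.013,0.05,-0.005,0,0.099,0,-0.013,0.12,-0.005,0,0.099,0,-0.013,0.2,-0.005,0,0.099,0,-0.013,0.285,-0.005,0,0.099,0,-0.013,0.285,-0.005,0,0.099,0])

```text
t: 4.45
ee_pos: [0.4447, 0.1132, 0.0467]
ee_rot: [0.535, -0.465, 0.463, -0.532]
wrist_force: [0.4, 1.6, -1.4]
opening: -0.0002
```

Run:
```python
from h import *
o=st(); 
for l in (.03,.025,.022):print(tgt(o,*bp(98.3,l,.049)))
```

```text
t 4.45 tcp [0.4447 0.1132 0.0467] jawdeg 7.97 tilt [-0.005 -0.001 -1.   ] j [ 0.17  0.02  1.81 -0.    1.31  0.03] F [ 0.35  1.56 -1.35] T [ 0.026 -0.002 -0.039] op -0.0002
[-0.0002 -0.0117  0.0068  0.0017 -0.0018  0.0001]
[-0.0003 -0.0118  0.0318  0.0017 -0.0018  0.0001]
[-0.0004 -0.0119  0.0468  0.0017 -0.0018  0.0001]
```

```bash
cat > seq.py <<'E'
from h import *
import sys
o=st(); bs=[float(x) for x in sys.argv[2].split(",")]; lat=float(sys.argv[1]); z=float(sys.argv[3]) if len(sys.argv)>3 else .048
print([float(round(v,3)) for b in bs for v in tgt(o,*bp(b,lat,z))])
E
python3 seq.py .023 98,96,92,88,84
```

```text
t 4.45 tcp [0.4447 0.1132 0.0467] jawdeg 7.97 tilt [-0.005 -0.001 -1.   ] j [ 0.17  0.02  1.81 -0.    1.31  0.03] F [ 0.35  1.56 -1.35] T [ 0.026 -0.002 -0.039] op -0.0002
[-0.001, -0.007, 0.044, 0.002, -0.0, 0.0, -0.005, -0.007, 0.056, 0.002, 0.011, 0.0, -0.011, -0.007, 0.081, 0.002, 0.033, 0.0, -0.016, -0.007, 0.106, 0.002, 0.055, 0.0, -0.018, -0.007, 0.132, 0.002, 0.078, 0.0]
```

>>> move_arm(plan=[-0.001,-0.007,0.044,0,0,0,-0.005,-0.007,0.056,0,0.011,0,-0.011,-0.007,0.081,0,0.033,0,-0.016,-0.007,0.106,0,0.055,0,-0.018,-0.007,0.132,0,0.078,0])

```text
t: 4.87
ee_pos: [0.4701, 0.1207, 0.0488]
ee_rot: [-0.474, 0.528, -0.525, 0.47]
wrist_force: [-4.5, 1.1, 0.2]
opening: -0.0001
```

```bash
python3 seq.py .023 80,75,70,65,60; python3 -c "
from h import *
cap('wrist','w5')"
```

```text
t 4.87 tcp [0.4701 0.1207 0.0488] jawdeg -6.19 tilt [-0.007 -0.001 -1.   ] j [0.18 0.09 1.73 0.   1.32 0.28] F [-4.47  1.09  0.18] T [0.262 0.7   0.008] op -0.0001
[-0.006, 0.004, 0.026, 0.002, 0.021, 0.001, -0.013, 0.004, 0.057, 0.002, 0.049, 0.001, -0.017, 0.004, 0.089, 0.002, 0.077, 0.001, -0.018, 0.003, 0.121, 0.002, 0.104, 0.001, -0.016, 0.003, 0.153, 0.002, 0.132, 0.001]
```

View pics/w5.png

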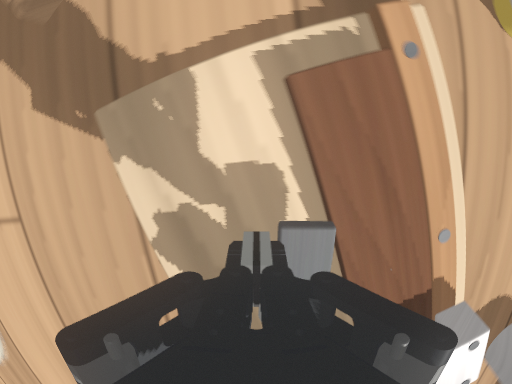

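>>> move_arm(plan=[-0.006,0.004,0.026,0,0.021,0,-0.013,0.004,0.057,0,0.049,0,-0.017,0.004,0.089,0,0.077,0,-0.018,0.003,0.121,0,0.104,0,-0.016,0.003,0.153,0,0.132,0])

```text
t: 5.33
ee_pos: [0.5016, 0.1212, 0.0491]
ee_rot: [-0.354, 0.615, -0.612, 0.35]
wrist_force: [-3.7, 3.4, -0.6]
opening: -0.0002
```

```bash
python3 seq.py .023 56,51,46,41,36
```

```text
t 5.33 tcp [0.5016 0.1212 0.0491] jawdeg -30.27 tilt [-0.007  0.    -1.   ] j [0.16 0.18 1.64 0.   1.33 0.69] F [-3.69  3.42 -0.63] T [0.424 0.595 0.015] op -0.0002
[-0.003, 0.005, 0.023, 0.002, 0.021, 0.001, -0.01, 0.005, 0.054, 0.002, 0.048, 0.001, -0.014, 0.005, 0.086, 0.002, 0.076, 0.001, -0.015, 0.005, 0.118, 0.002, 0.104, 0.001, -0.013, 0.004, 0.15, 0.002, 0.132, 0.001]
```

>>> move_arm(plan=[-0.003,0.002,0.023,0,0.021,0,-0.01,0.002,0.054,0,0.048,0,-0.014,0.002,0.086,0,0.076,0,-0.015,0.002,0.118,0,0.104,0,-0.013,0.002,0.15,0,0.132,0])

```text
t: 5.75
ee_pos: [0.5293, 0.109, 0.0498]
ee_rot: [-0.22, 0.674, -0.671, 0.216]
wrist_force: [-1.4, 3.2, -0.2]
opening: 0.0002
```

```bash
python3 seq.py .023 33,29,25,22,20
```

```text
t 5.75 tcp [0.5293 0.109  0.0498] jawdeg -54.09 tilt [-0.006  0.002 -1.   ] j [0.13 0.24 1.57 0.   1.34 1.08] F [-1.44  3.16 -0.18] T [0.651 0.337 0.034] op 0.0002
[-0.002, 0.009, 0.02, 0.002, 0.016, 0.001, -0.008, 0.009, 0.045, 0.002, 0.038, 0.001, -0.012, 0.009, 0.071, 0.002, 0.061, 0.002, -0.014, 0.009, 0.09, 0.002, 0.077, 0.002, -0.015, 0.009, 0.103, 0.001, 0.088, 0.002]
```

>>> move_arm(plan=[-0.002,0.006,0.02,0,0.016,0,-0.008,0.006,0.045,0,0.038,0,-0.012,0.006,0.071,0,0.061,0,-0.014,0.006,0.09,0,0.077,0,-0.015,0.006,0.103,0,0.088,0])

```text
t: 6.17
ee_pos: [0.5446, 0.0946, 0.05]
ee_rot: [-0.125, 0.698, -0.695, 0.122]
wrist_force: [-1.1, 2.9, -0.6]
opening: 0.0
```

```bash
python3 seq.py .023 18,17,17,17,17;python3 -c "
from h import *
c=cap('wrist','w6'); c=cap('side','s6');crop(c,195,165,325,305,4.2,'s6c')"
```

```text
t 6.17 tcp [0.5446 0.0946 0.05  ] jawdeg -69.92 tilt [-0.005  0.003 -1.   ] j [0.1  0.27 1.53 0.   1.35 1.32] F [-1.14  2.87 -0.59] T [0.665 0.107 0.06 ] op 0.0000
[0.001, 0.01, 0.013, 0.002, 0.012, 0.001, -0.0, 0.01, 0.02, 0.002, 0.017, 0.001, -0.0, 0.01, 0.02, 0.002, 0.017, 0.001, -0.0, 0.01, 0.02, 0.002, 0.017, 0.001, -0.0, 0.01, 0.02, 0.002, 0.017, 0.001]
```

View pics/w6.png

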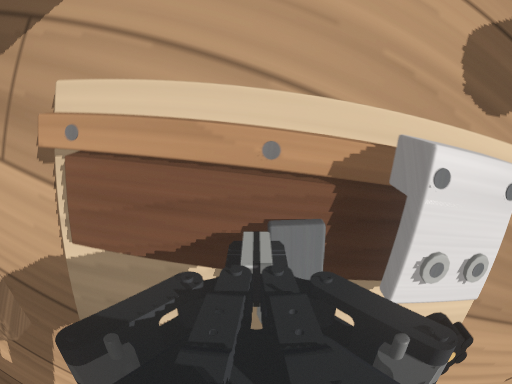

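View pics/s6c.png

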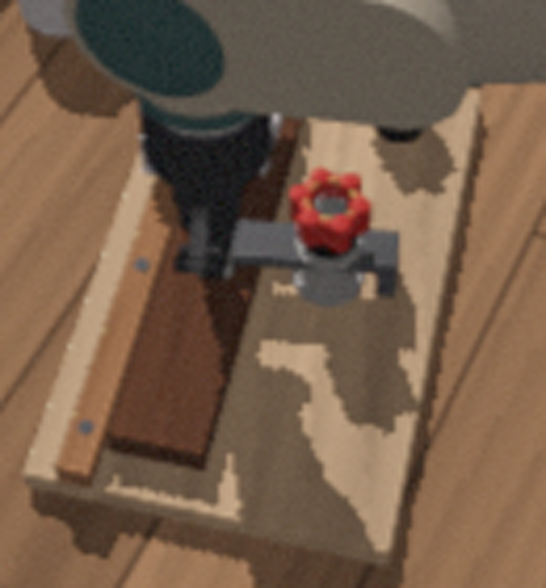

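Run:
```python
from h import *
c=manip.capture("wrist");cv2.imwrite("pics/w7c.png",cv2.resize(c["color"][190:300,200:420,::-1],None,fx=3.6,fy=3.6,interpolation=cv2.INTER_CUBIC))
P=lambda L,z:np.array([plane(c,p,z,True) for p in L])
T=P([(270.5,221.5),(324.5,219.5)],.056);e=T[1]-T[0]
print([w2jig(t) for t in T],np.degrees(np.arctan2(e[1],e[0]))+90,np.linalg.norm(e)); m=T.mean(0)[:2]-S;print(np.degrees(np.arctan2(m[1],m[0])),np.linalg.norm(m))
F=P([(40,145),(360,182)],.04);e=F[0]-F[1];print("fence",np.degrees(np.arctan2(e[1],e[0]))-90)
```

```text
[array([0.08497488, 0.02447684]), array([ 0.08876678, -0.002636  ])] 21.96154039441194 0.027376718305594974
21.164994431974456 0.08755453521053715
fence 12.822380592405949
```

View pics/w7c.png

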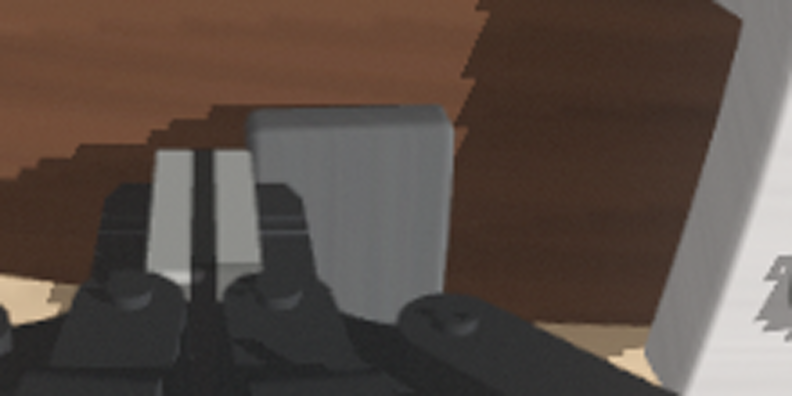

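```bash
python3 seq.py .0225 18,16,14.3,14,14 .05
```

```text
t 6.32 tcp [0.5446 0.0944 0.0498] jawdeg -69.77 tilt [-0.004  0.003 -1.   ] j [0.1  0.27 1.53 0.   1.34 1.32] F [0.77 1.56 0.35] T [ 0.456 -0.082  0.018] op 0.0000
[0.001, -0.001, 0.015, 0.001, 0.012, 0.001, -0.002, -0.001, 0.027, 0.001, 0.024, 0.001, -0.005, -0.001, 0.038, 0.001, 0.033, 0.001, -0.005, -0.001, 0.04, 0.001, 0.035, 0.001, -0.005, -0.001, 0.04, 0.001, 0.035, 0.001]
```

>>> move_arm(plan=[0.001,0,0.015,0,0.012,0,-0.002,0,0.027,0,0.024,0,-0.005,0,0.038,0,0.033,0,-0.005,0,0.04,0,0.035,0,-0.005,0,0.04,0,0.035,0])

```text
t: 6.73
ee_pos: [0.5487, 0.0875, 0.0503]
ee_rot: [-0.087, 0.703, -0.701, 0.085]
wrist_force: [1.7, 4.1, -1.1]
opening: -0.0004
```

Run:
```python
from h import *
o=st(); print(tgt(o,*bp(14,.045,.05)))
c=manip.capture("wrist");np.savez("w8.npz",**c);cv2.imwrite("pics/w8c.png",cv2.resize(c["color"][110:310,170:430,::-1],None,fx=3,fy=3,interpolation=cv2.INTER_CUBIC))
```

```text
t 6.73 tcp [0.5487 0.0875 0.0503] jawdeg -76.00 tilt [-0.003  0.003 -1.   ] j [0.09 0.27 1.52 0.   1.35 1.42] F [ 1.7   4.1  -1.13] T [ 0.698 -0.212  0.029] op -0.0004
[ 0.0022  0.0017 -0.112   0.0012 -0.      0.0007]
```

View pics/w8c.png

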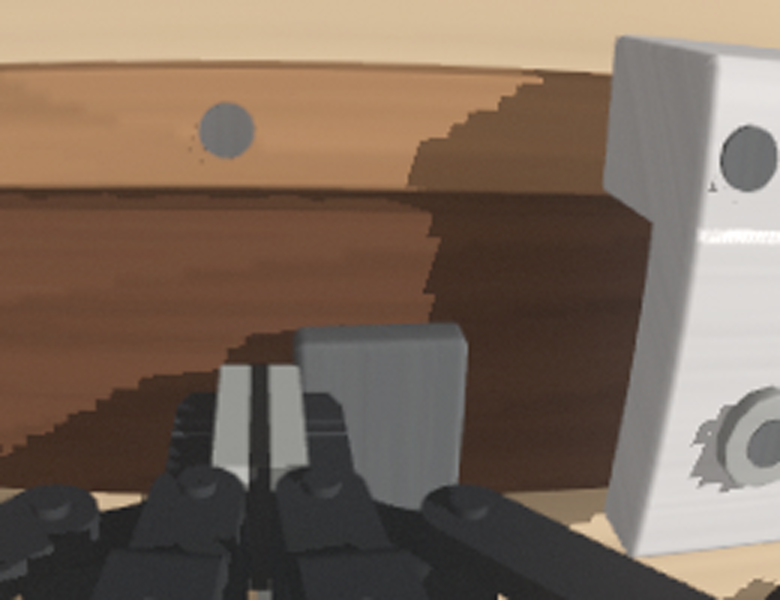

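>>> move_arm(plan=[0,0,-0.08,0,0,0,0,-0.02,-0.11,0,0,0,0,-0.2,-0.11,0,0,0,0,-0.4,-0.11,0,0,0,0,-0.6,-0.11,0,0,0], grip=0.5)

```text
t: 7.2
ee_pos: [0.5428, 0.108, 0.1714]
ee_rot: [-0.088, 0.702, -0.701, 0.085]
wrist_force: [0.7, 1.2, 0.5]
opening: 0.0426
```

Run:
```python
from h import *
o=st(); j=np.radians(44); x=np.array([np.sin(j),-np.cos(j)]); p=S+.09*x
print(tgt(o,[p[0],p[1],.2],j))
```

```text
t 7.20 tcp [0.5428 0.108  0.1714] jawdeg -75.94 tilt [-0.006  0.001 -1.   ] j [0.13 0.16 1.4  0.   1.58 1.45] F [0.69 1.16 0.47] T [-0.027  0.029 -0.068] op 0.0426
[ 1.248e-01 -1.439e-01  6.087e-01  2.200e-03 -6.663e-01  1.000e-04]
```

>>> move_arm(plan=[0.12,-0.14,0.6,0,-0.6,0,0.12,-0.14,0.6,0,-0.6,0,0.12,-0.14,0.6,0,-0.6,0,0.12,-0.14,0.6,0,-0.6,0,0.12,-0.14,0.6,0,-0.6,0], grip=0.75)

```text
t: 7.62
ee_pos: [0.5489, -0.0179, 0.2007]
ee_rot: [-0.29, 0.646, -0.645, 0.289]
wrist_force: [0.7, 0.9, 0.7]
opening: 0.0643
```

>>> move_arm(plan=[0,0,0,0,-0.4,0,0,0,0,0,-0.4,0,0,0,0,0,-0.4,0,0,0,0,0,-0.4,0,0,0,0,0,-0.4,0])

```text
t: 8.03
ee_pos: [0.5486, -0.0184, 0.201]
ee_rot: [-0.476, 0.525, -0.523, 0.474]
wrist_force: [-0.3, 0.3, -0.3]
opening: 0.064
```

Run:
```python
from h import *
o=st(); j=np.radians(44); x=np.array([np.sin(j),-np.cos(j)]); p=S+.09*x
print(tgt(o,[p[0],p[1],.2],j))
```

```text
t 8.03 tcp [ 0.5486 -0.0184  0.201 ] jawdeg -5.66 tilt [-0.004  0.001 -1.   ] j [-0.1   0.13  1.37  0.    1.64 -0.  ] F [-0.3   0.27 -0.34] T [-0.005 -0.018  0.011] op 0.0640
[-0.0108  0.0052 -0.0026  0.0013 -0.2759 -0.0006]
```

>>> move_arm(plan=[0,0,0,0,-0.276,0,0,0,0,0,-0.276,0,0,0,0,0,-0.276,0,0,0,0,0,-0.276,0,0,0,0,0,-0.276,0])

```text
t: 8.45
ee_pos: [0.5483, -0.019, 0.2013]
ee_rot: [0.614, -0.354, 0.351, -0.612]
wrist_force: [0.6, 0.5, -0.6]
opening: 0.0638
```

>>> move_arm(plan=[0,0,0,0,-0.077,0,0,0,0,0,-0.077,0,0,0,0,0,-0.077,0])

```text
t: 8.7
ee_pos: [0.5481, -0.0194, 0.2016]
ee_rot: [0.653, -0.276, 0.273, -0.65]
wrist_force: [0.4, -0.2, 0.8]
opening: 0.0641
```

Run:
```python
from h import *
o=st(); c=cap("wrist","w9"); np.savez("w9.npz",**c)
crop(c,130,100,390,300,3,"w9c")
```

```text
t 8.70 tcp [ 0.5481 -0.0194  0.2016] jawdeg 44.30 tilt [-0.005 -0.001 -1.   ] j [-0.1   0.13  1.37 -0.    1.64 -0.88] F [ 0.4  -0.16  0.84] T [-0.01   0.042 -0.04 ] op 0.0641
```

View pics/w9.png

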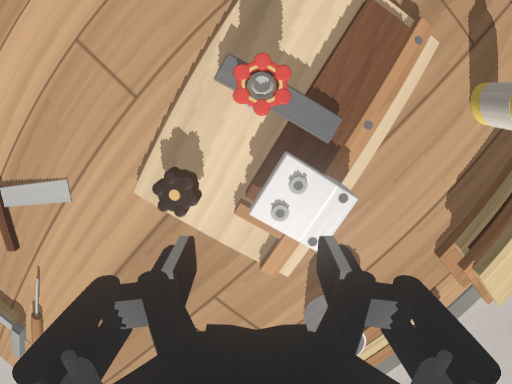

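View pics/w9c.png

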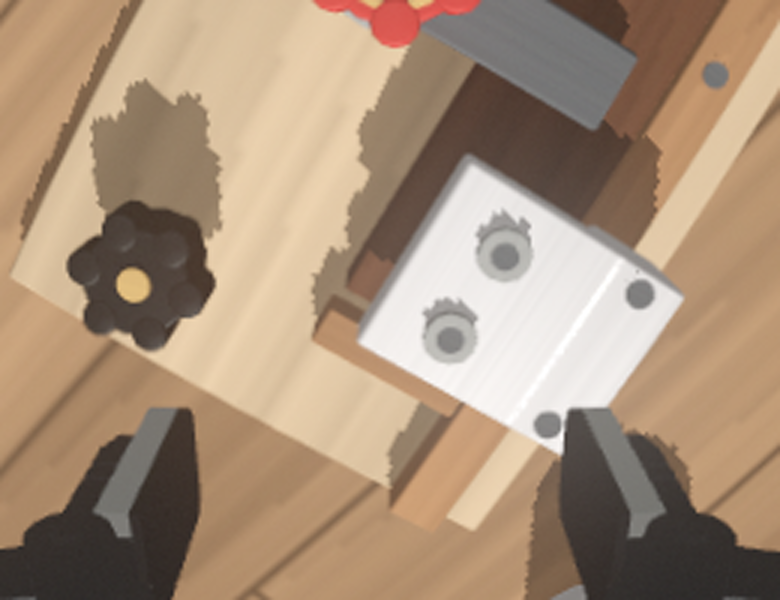

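```bash
cat >> h.py <<'E'
def knobpx(c,near=None):
    h=cv2.cvtColor(c["color"],cv2.COLOR_RGB2HSV)
    m=((h[...,0]<8)|(h[...,0]>172))&(h[...,1]>150)&(h[...,2]>120)
    n,l,s,ce=cv2.connectedComponentsWithStats(m.astype(np.uint8))
    i=1+np.argmax(s[1:,4]); ys,xs=np.where(l==i)
    cc,r=cv2.minEnclosingCircle(cv2.convexHull(np.stack([xs,ys],1))); return cc,r
E
python3 - <<'E'
from h import *
c=dict(np.load("w9.npz")); w=dict(np.load("w2.npz"))
k1,r1=knobpx(c);k2,r2=knobpx(w);print(k1,r1,k2,r2)
print("tri",tri([ray(c,k1,True),ray(w,k2,True)]))
crop(c,190,30,450,250,3,"w9d")
E
```

```text
(261.5, 84.0) 31.815975189208984 (200.24478149414062, 108.2285385131836) 28.953950881958008
tri (array([0.48596369, 0.04754627, 0.09707265]), [np.float64(0.0003729244388870531), np.float64(0.00037292443888689456)])
```

View pics/w9d.png

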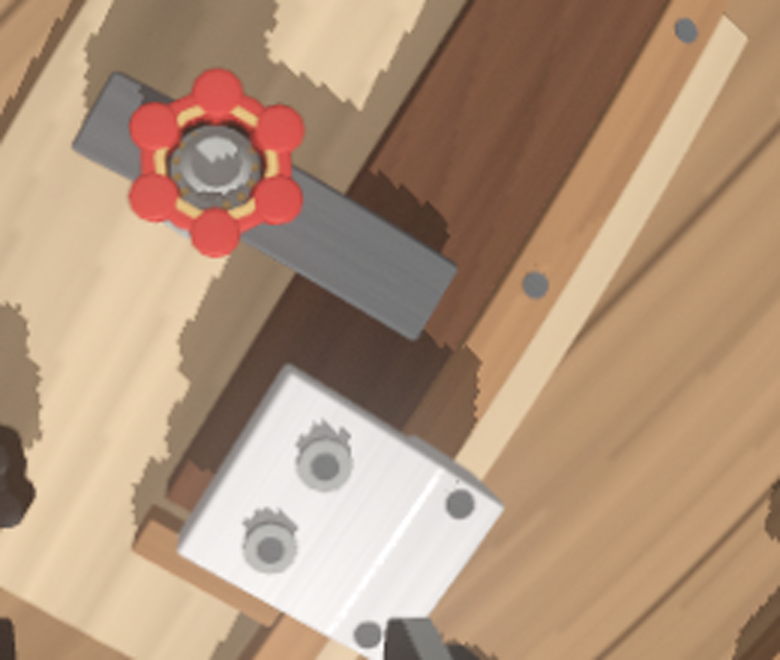

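Run:
```python
from h import *
c=dict(np.load("w9.npz"))
P=lambda L,z:np.array([plane(c,(190+(a)/3,30+(b)/3),z,True) for a,b in L])
T=P([(457,267),(415,340),(72,147),(118,72)],.056)
t=(T[0]+T[1])/2;h=(T[2]+T[3])/2;d=t-h
ang=lambda d:np.degrees(np.arctan2(d[1],d[0]))
print("bar",ang(d),np.linalg.norm(d),"edges",ang(T[0]-T[3]),ang(T[1]-T[2]),"ends",ang(T[0]-T[1])-90,ang(T[3]-T[2])-90,"stud",h+d*45/130, "toe-stud",ang(t[:2]-S))
g=P([(290,366),(183,552),(500,508)],.076);print("guide",ang(g[0]-g[1])-90)
f=P([(472,0),(345,195)],.04);print("rail near",ang(f[0]-f[1])-90)
b=P([(745,40),(485,480)],.018);print("base far",ang(b[0]-b[1])-90)
```

```text
bar 15.095433362822904 0.12752845510554997 edges 15.051548207822755 15.138821823951538 ends 15.853858252946239 12.928096538273579 stud [0.48764969 0.04772792 0.056     ] toe-stud 14.268004928245537
guide 15.758110721684076
rail near 12.53934616505073
base far 13.92670337948124
```

```bash
sed -i 's/^S=np.array.*;/S=np.array([.4860,.0480]);/' h.py
python3 - <<'E'
from h import *
o=st(); print(tgt(o,[*S,.15],np.radians(44)),tgt(o,[*S,.070],np.radians(44)))
E
```

```text
t 8.75 tcp [ 0.5481 -0.0193  0.2016] jawdeg 43.90 tilt [-0.005 -0.001 -1.   ] j [-0.1   0.13  1.37 -0.    1.64 -0.87] F [-0.34  0.25  0.35] T [ 0.022  0.004 -0.002] op 0.0640
[-0.4572  0.2591  0.0108  0.0014 -0.0005 -0.0009] [-4.562e-01  6.591e-01  1.260e-02  1.400e-03 -5.000e-04 -9.000e-04]
```

>>> move_arm(plan=[-0.457,0.1,0.011,0.001,0,-0.001,-0.457,0.26,0.011,0.001,0,-0.001,-0.457,0.26,0.011,0.001,0,-0.001,-0.457,0.26,0.011,0.001,0,-0.001,-0.457,0.26,0.011,0.001,0,-0.001], grip=0.85)

```text
t: 9.17
ee_pos: [0.4854, 0.0482, 0.1495]
ee_rot: [0.651, -0.278, 0.277, -0.65]
wrist_force: [1.0, -0.2, 0.2]
opening: 0.0726
```

Run:
```python
from h import *
o=st(); print(tgt(o,[*S,.15],np.radians(44)),tgt(o,[*S,.070],np.radians(44)))
c=cap("wrist","w10")
```

```text
t 9.17 tcp [0.4854 0.0482 0.1495] jawdeg 43.82 tilt [-0.002 -0.002 -1.   ] j [ 0.02 -0.01  1.63 -0.    1.53 -0.74] F [ 0.96 -0.16  0.16] T [-0.002  0.003 -0.047] op 0.0726
[ 0.0029 -0.0024  0.0015  0.0008 -0.001   0.    ] [ 0.0029  0.3976  0.0025  0.0008 -0.001   0.    ]
```

View pics/w10.png

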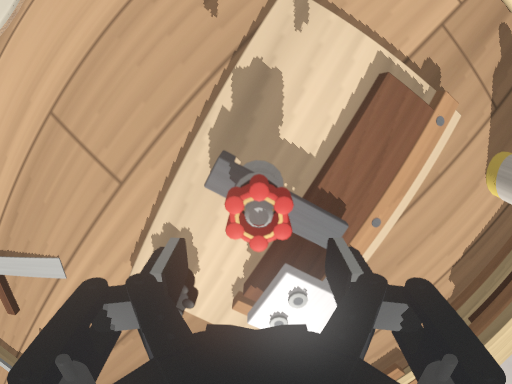

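Run:
```python
from h import *
c=manip.capture("wrist"); k,r=knobpx(c);print(k,r)
rs=[ray(dict(np.load(f)),knobpx(dict(np.load(f)))[0],True) for f in("w2.npz","w9.npz")]+[ray(c,k,True)]
print(tri(rs)); st()
```

```text
(258.171875, 210.8359375) 37.96875762939453
(array([0.48610655, 0.04772422, 0.09710394]), [np.float64(0.0005806740960666586), np.float64(0.00020841329020189483), np.float64(0.0004517610510182965)])
t 9.27 tcp [0.4871 0.0474 0.1512] jawdeg 43.79 tilt [ 0.002 -0.002 -1.   ] j [ 0.02 -0.01  1.62 -0.    1.53 -0.74] F [ 0.39 -0.28  0.91] T [-0.013  0.006  0.007] op 0.0723
```

>>> move_arm(plan=[0.002,0.08,0.001,0,0,0,0.002,0.16,0.001,0,0,0,0.002,0.24,0.001,0,0,0,0.002,0.32,0.002,0,0,0,0.002,0.395,0.002,0,0,0])

```text
t: 9.68
ee_pos: [0.4892, 0.0463, 0.0726]
ee_rot: [0.65, -0.277, 0.28, -0.65]
wrist_force: [-0.6, -0.0, 0.4]
opening: 0.073
```

Run:
```python
from h import *
o=st(); print(tgt(o,[*S,.070],np.radians(44)))
```

```text
t 9.68 tcp [0.4892 0.0463 0.0726] jawdeg 43.64 tilt [ 0.004 -0.002 -1.   ] j [ 0.02  0.07  1.71 -0.    1.36 -0.74] F [-0.6  -0.02  0.43] T [-0.018 -0.005  0.012] op 0.0730
[-0.017   0.0129 -0.0057 -0.0004 -0.002   0.0013]
```

>>> move_arm(plan=[-0.017,0.012,-0.006,0,-0.002,0.001,-0.017,0.012,-0.006,0,-0.002,0.001,-0.017,0.012,-0.006,0,-0.002,0.001])

```text
t: 9.93
ee_pos: [0.487, 0.0475, 0.0716]
ee_rot: [-0.65, 0.276, -0.278, 0.651]
wrist_force: [0.6, 0.3, 0.3]
opening: 0.0726
```

Run:
```python
from h import *
o=st(); print(tgt(o,[*S,.070],np.radians(44)))
```

```text
t 9.93 tcp [0.487  0.0475 0.0716] jawdeg 43.93 tilt [ 0.004  0.    -1.   ] j [ 0.02  0.07  1.71  0.    1.36 -0.75] F [0.57 0.27 0.26] T [0.014 0.018 0.017] op 0.0726
[-0.0051  0.008  -0.002  -0.0009 -0.0004  0.0007]
```

>>> move_arm(plan=[-0.004,0.006,-0.002,0,0,0,-0.004,0.006,-0.002,0,0,0,-0.004,0.006,-0.002,0,0,0,-0.004,0.006,-0.002,0,0,0,-0.004,0.006,-0.002,0,0,0], grip=0.4)

```text
t: 10.35
ee_pos: [0.4873, 0.048, 0.0719]
ee_rot: [-0.65, 0.274, -0.279, 0.652]
wrist_force: [1.9, 2.6, 5.1]
opening: 0.0458
```

Run:
```python
from h import *
o=st(); print(tgt(o,[*S,.070],np.radians(44)))
c=cap("wrist","w11")
```

```text
t 10.35 tcp [0.4873 0.048  0.0719] jawdeg 43.94 tilt [ 0.007  0.001 -1.   ] j [ 0.02  0.06  1.71  0.    1.36 -0.74] F [1.89 2.59 5.11] T [ 0.204 -0.194 -0.003] op 0.0458
[-0.0044  0.0095 -0.0049 -0.0017 -0.0004  0.0014]
```

View pics/w11.png

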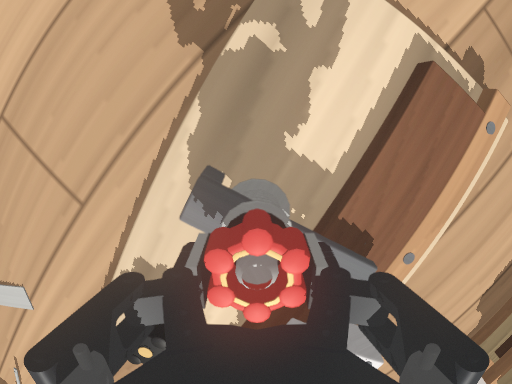

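>>> move_arm(plan=[0,0,0,0,-0.025,0,0,-0.001,0,0,-0.05,0,0,-0.002,0,0,-0.075,0,0,-0.003,0,0,-0.1,0,0,-0.003,0,0,-0.1,0])

```text
t: 10.82
ee_pos: [0.4874, 0.0481, 0.0727]
ee_rot: [-0.685, 0.168, -0.173, 0.687]
wrist_force: [0.6, 0.7, 0.7]
opening: 0.0456
```

Run:
```python
from h import *
o=st(); print(tgt(o,[*S,.070],np.radians(44)))
```

```text
t 10.82 tcp [0.4874 0.0481 0.0727] jawdeg 62.10 tilt [ 0.007  0.001 -1.   ] j [ 0.02  0.06  1.71  0.    1.36 -1.06] F [0.6  0.74 0.73] T [ 0.108 -0.029  0.006] op 0.0456
[-0.006   0.0135 -0.0038 -0.0016  0.1006  0.0018]
```

>>> move_arm(plan=[0,0,0,0,-0.025,0,0,0,0,0,-0.05,0,0,0,0,0,-0.075,0,0,0,0,0,-0.1,0,0,0,0,0,-0.1,0])

```text
t: 11.23
ee_pos: [0.4874, 0.0482, 0.0728]
ee_rot: [-0.704, 0.058, -0.063, 0.705]
wrist_force: [0.2, 0.5, 2.1]
opening: 0.0456
```

Run:
```python
from h import *
o=st()
```

```text
t 11.23 tcp [0.4874 0.0482 0.0728] jawdeg 80.13 tilt [ 0.007  0.001 -1.   ] j [ 0.02  0.06  1.71  0.    1.36 -1.38] F [0.19 0.49 2.06] T [ 0.162 -0.041  0.063] op 0.0456
```

>>> move_arm(plan=[0,0.002,0,0,-0.02,0,0,0.004,0,0,-0.04,0,0,0.005,0,0,-0.05,0])

```text
t: 11.48
ee_pos: [0.4874, 0.0483, 0.0716]
ee_rot: [-0.707, 0.003, -0.008, 0.707]
wrist_force: [0.7, 2.0, -1.8]
opening: 0.0453
```

Run:
```python
from h import *
o=st()
```

```text
t 11.48 tcp [0.4874 0.0483 0.0716] jawdeg 89.06 tilt [ 0.007  0.001 -1.   ] j [ 0.02  0.06  1.71  0.    1.35 -1.53] F [ 0.74  1.95 -1.77] T [ 0.164 -0.346 -0.068] op 0.0453
```

>>> move_arm(plan=[0,0.006,0,0,0,0,0,0.012,0,0,0,0,0,0.016,0,0,0,0])

```text
t: 11.73
ee_pos: [0.4874, 0.0482, 0.068]
ee_rot: [-0.707, 0.004, -0.009, 0.707]
wrist_force: [2.4, 0.2, -2.1]
opening: 0.0455
```

Run:
```python
from h import *
o=st()
```

```text
t 11.73 tcp [0.4874 0.0482 0.068 ] jawdeg 88.89 tilt [ 0.007  0.001 -1.   ] j [ 0.02  0.07  1.72  0.    1.35 -1.53] F [ 2.45  0.19 -2.14] T [ 0.139 -0.308 -0.006] op 0.0455
```

>>> move_arm(plan=[0,0.004,0,0,0,0,0,0.008,0,0,0,0,0,0.01,0,0,0,0])

```text
t: 11.98
ee_pos: [0.4876, 0.0483, 0.0675]
ee_rot: [-0.707, 0.005, -0.01, 0.707]
wrist_force: [-5.5, 0.7, 12.8]
opening: 0.0457
```

Run:
```python
from h import *
o=st()
```

```text
t 11.98 tcp [0.4876 0.0483 0.0675] jawdeg 88.81 tilt [ 0.008  0.001 -1.   ] j [ 0.02  0.07  1.72  0.    1.35 -1.53] F [-5.51  0.71 12.84] T [-0.011  0.942 -0.049] op 0.0457
```

>>> move_arm(plan=[0,-0.002,0,0,0,0,0,-0.002,0,0,0,0])

```text
t: 12.15
ee_pos: [0.4874, 0.0483, 0.068]
ee_rot: [-0.707, 0.005, -0.01, 0.707]
wrist_force: [1.9, 0.7, -1.7]
opening: 0.0453
```

Run:
```python
from h import *
o=st()
c=cap("side","s12");crop(c,195,165,325,305,4.2,'s12c')
```

```text
t 12.15 tcp [0.4874 0.0483 0.068 ] jawdeg 88.74 tilt [ 0.007  0.001 -1.   ] j [ 0.02  0.07  1.72  0.    1.35 -1.53] F [ 1.89  0.69 -1.7 ] T [ 0.099 -0.126  0.028] op 0.0453
```

View pics/s12c.png

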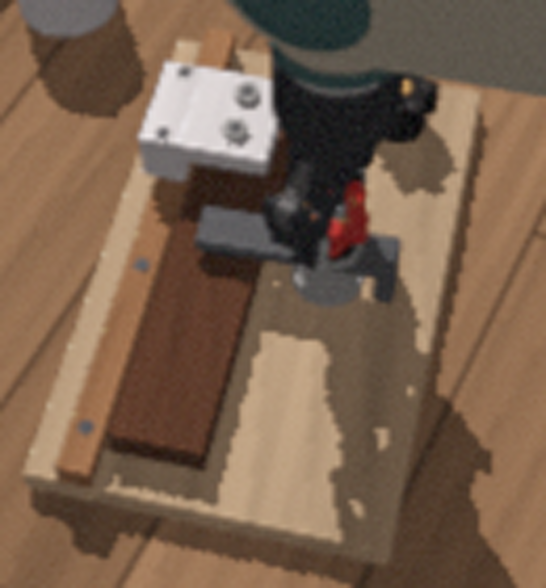

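>>> move_arm(plan=[0,0.002,0,0,0.02,0,0,0.003,0,0,0.04,0,0,0.004,0,0,0.065,0,0,0.005,0,0,0.09,0,0,0.005,0,0,0.1,0])

```text
t: 12.62
ee_pos: [0.4875, 0.0482, 0.0672]
ee_rot: [-0.696, 0.117, -0.122, 0.697]
wrist_force: [-1.4, -0.0, 4.4]
opening: 0.0454
```

Run:
```python
from h import *
o=st()
```

```text
t 12.62 tcp [0.4875 0.0482 0.0672] jawdeg 70.49 tilt [ 0.007  0.    -1.   ] j [ 0.02  0.07  1.72  0.    1.35 -1.21] F [-1.39 -0.02  4.38] T [-0.038  0.282  0.11 ] op 0.0454
```

>>> move_arm(plan=[0,0.001,0,0,0.025,0,0,0.0015,0,0,0.05,0,0,0.002,0,0,0.075,0,0,0.0025,0,0,0.1,0,0,0.003,0,0,0.11,0])

```text
t: 13.03
ee_pos: [0.4874, 0.0481, 0.0666]
ee_rot: [-0.664, 0.237, -0.242, 0.666]
wrist_force: [-0.8, -0.1, 1.9]
opening: 0.0454
```

Run:
```python
from h import *
o=st()
```

```text
t 13.03 tcp [0.4874 0.0481 0.0666] jawdeg 50.43 tilt [ 0.007  0.    -1.   ] j [ 0.02  0.07  1.72 -0.    1.34 -0.86] F [-0.77 -0.08  1.93] T [-0.022  0.227  0.047] op 0.0454
```

>>> move_arm(plan=[0,0.001,0,0,0.03,0,0,0.002,0,0,0.06,0,0,0.0025,0,0,0.09,0,0,0.003,0,0,0.12,0,0,0.0035,0,0,0.13,0])

```text
t: 13.45
ee_pos: [0.4873, 0.048, 0.0659]
ee_rot: [-0.601, 0.369, -0.373, 0.603]
wrist_force: [-1.0, 1.5, 1.0]
opening: 0.0456
```

Run:
```python
from h import *
o=st()
```

```text
t 13.45 tcp [0.4873 0.048  0.0659] jawdeg 26.71 tilt [ 0.007 -0.    -1.   ] j [ 0.02  0.07  1.72 -0.    1.34 -0.44] F [-1.02  1.47  0.98] T [-0.001  0.186  0.013] op 0.0456
```

>>> move_arm(plan=[0,0.001,0,0,0.03,0,0,0.002,0,0,0.06,0,0,0.0025,0,0,0.09,0,0,0.0035,0,0,0.12,0,0,0.004,0,0,0.13,0])

```text
t: 13.87
ee_pos: [0.4872, 0.0481, 0.0651]
ee_rot: [-0.511, 0.485, -0.488, 0.514]
wrist_force: [-0.3, 0.1, 2.3]
opening: 0.0459
```

Run:
```python
from h import *
o=st()
```

```text
t 13.87 tcp [0.4872 0.0481 0.0651] jawdeg 3.01 tilt [ 0.006 -0.    -1.   ] j [ 0.02  0.07  1.72 -0.    1.34 -0.03] F [-0.3   0.13  2.34] T [0.127 0.245 0.034] op 0.0459
```

>>> move_arm(plan=[0,0.001,0,0,0.03,0,0,0.0015,0,0,0.06,0,0,0.0025,0,0,0.09,0,0,0.003,0,0,0.12,0,0,0.0035,0,0,0.13,0])

```text
t: 14.28
ee_pos: [0.4871, 0.0481, 0.0647]
ee_rot: [0.4, -0.581, 0.583, -0.404]
wrist_force: [-0.5, 0.3, 4.6]
opening: 0.0457
```

Run:
```python
from h import *
o=st()
```

```text
t 14.28 tcp [0.4871 0.0481 0.0647] jawdeg -20.71 tilt [ 0.006 -0.    -1.   ] j [ 0.02  0.07  1.72 -0.    1.34  0.38] F [-0.52  0.35  4.6 ] T [0.113 0.424 0.048] op 0.0457
```

>>> move_arm(plan=[0,0,0,0,0.03,0,0,0,0,0,0.06,0,0,0.001,0,0,0.09,0,0,0.0015,0,0,0.1,0,0,0.002,0,0,0.1,0])

```text
t: 14.7
ee_pos: [0.487, 0.0482, 0.0645]
ee_rot: [0.304, -0.637, 0.639, -0.307]
wrist_force: [-1.9, 1.8, 3.9]
opening: 0.0454
```

Run:
```python
from h import *
o=st()
c=cap("wrist","w13")
```

```text
t 14.70 tcp [0.487  0.0482 0.0645] jawdeg -38.80 tilt [ 0.006  0.    -1.   ] j [ 0.02  0.07  1.72 -0.    1.34  0.7 ] F [-1.89  1.81  3.94] T [0.17  0.512 0.006] op 0.0454
```

View pics/w13.png

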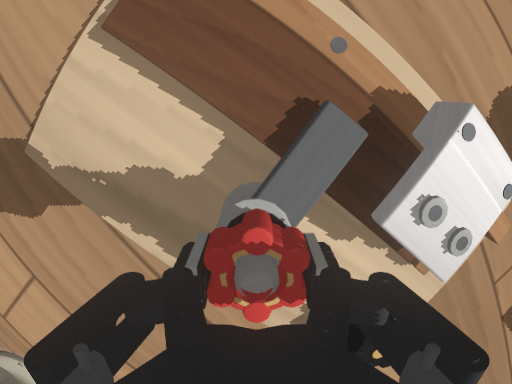

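>>> move_arm(plan=[0,0,0,0,0.025,0,0,0,0,0,0.05,0,0,0.0005,0,0,0.075,0,0,0.001,0,0,0.085,0,0,0.001,0,0,0.085,0])

```text
t: 15.17
ee_pos: [0.487, 0.0482, 0.0645]
ee_rot: [0.217, -0.672, 0.673, -0.22]
wrist_force: [-1.9, 1.0, 4.7]
opening: 0.0454
```

Run:
```python
from h import *
o=st()
```

```text
t 15.17 tcp [0.487  0.0482 0.0645] jawdeg -53.98 tilt [ 0.006  0.    -1.   ] j [0.02 0.07 1.72 0.   1.34 0.97] F [-1.87  1.    4.68] T [0.161 0.425 0.03 ] op 0.0454
```

Run:
```python
from h import *
c=cap("wrist","w14"); s=manip.capture("side"); crop(s,225,190,305,250,8,"s14c")
o=st()
```

```text
t 15.27 tcp [0.487  0.0482 0.0645] jawdeg -53.87 tilt [ 0.006  0.    -1.   ] j [0.02 0.07 1.72 0.   1.34 0.96] F [-1.27  1.67  5.06] T [ 0.19   0.482 -0.072] op 0.0455
```

View pics/w14.png

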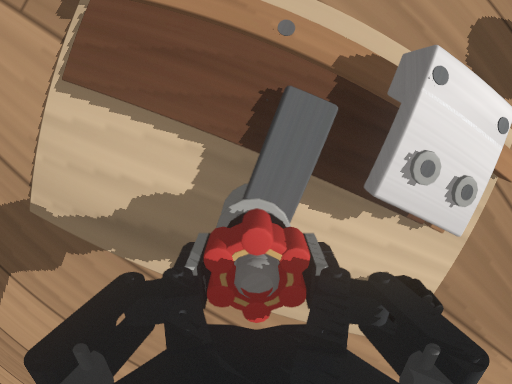

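View pics/s14c.png

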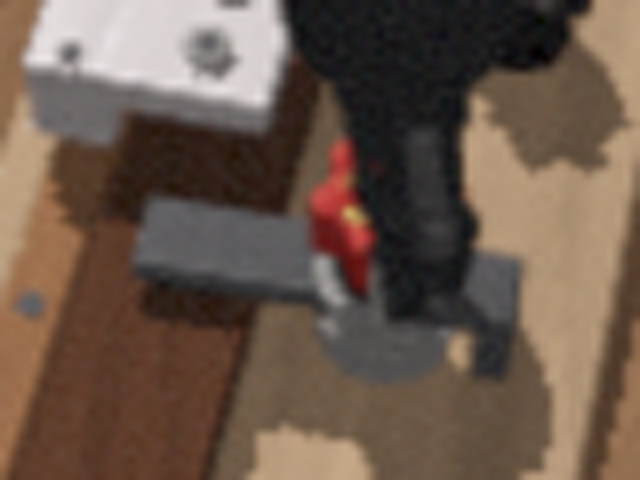

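Run:
```python
import cv2,numpy as np
a=[cv2.resize(cv2.imread(f"pics/{n}.png")[190:335,190:325],None,fx=2.9,fy=2.9,interpolation=cv2.INTER_CUBIC) for n in("w11","w14")]
cv2.imwrite("pics/cmp.png",np.hstack(a))
```

```text
(no output)
```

View pics/cmp.png

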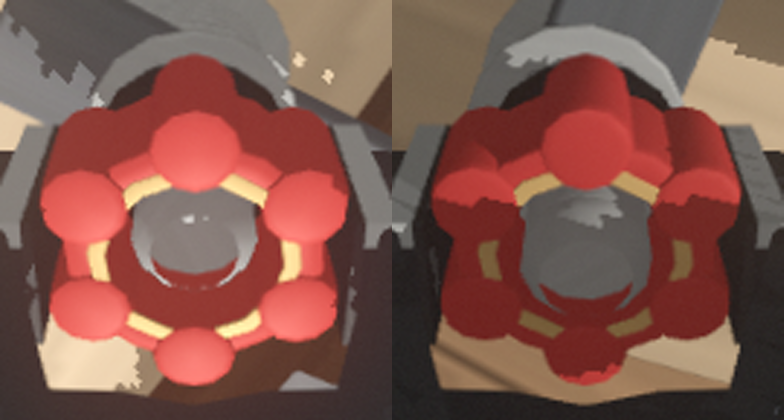

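>>> move_arm(plan=[0,0,0,0,0.025,0,0,0,0,0,0.05,0,0,0,0,0,0.07,0,0,0,0,0,0.08,0,0,0,0,0,0.08,0])

```text
t: 15.68
ee_pos: [0.487, 0.0483, 0.0642]
ee_rot: [0.132, -0.694, 0.695, -0.135]
wrist_force: [0.2, 1.5, 1.1]
opening: 0.0454
```

Run:
```python
from h import *
o=st();o=st()
```

```text
t 15.68 tcp [0.487  0.0483 0.0642] jawdeg -68.25 tilt [ 0.005  0.    -1.   ] j [0.02 0.07 1.72 0.   1.34 1.21] F [0.16 1.47 1.13] T [0.283 0.149 0.017] op 0.0454
t 15.68 tcp [0.487  0.0483 0.0642] jawdeg -68.25 tilt [ 0.005  0.    -1.   ] j [0.02 0.07 1.72 0.   1.34 1.21] F [0.16 1.47 1.13] T [0.283 0.149 0.017] op 0.0454
```

>>> move_arm(plan=[0,0,0,0,0.02,0,0,0.001,0,0,0.04,0,0,0.001,0,0,0.06,0,0,0.002,0,0,0.08,0,0,0.002,0,0,0.08,0])

```text
t: 16.1
ee_pos: [0.487, 0.0483, 0.0638]
ee_rot: [-0.043, 0.706, -0.706, 0.047]
wrist_force: [-1.2, 1.3, 2.3]
opening: 0.0454
```

```bash
cat > avg.py <<'E'
from h import *
L=[]
for i in range(6):
    manip.capture("side"); o=manip.observe(); L.append(np.r_[o["wrist_force"],o["wrist_torque"],o["ee_pos"],np.degrees(jawyaw(o)[0])])
print("t",o["t"],np.round(np.mean(L,0),4),"sd",np.round(np.std(L,0)[[2,5]],3),"fwd rad",np.radians(88.8-L[-1][-1]))
E
python3 avg.py
```

```text
t 16.4 [-8.36900e-01  1.53690e+00  2.38830e+00  2.56300e-01  2.38600e-01
 -1.68000e-02  4.87000e-01  4.83000e-02  6.38000e-02 -8.25135e+01] sd [0.726 0.043] fwd rad 2.9909100693368345
```

>>> move_arm(plan=[0,0,0,0,0.02,0,0,0.001,0,0,0.04,0,0,0.001,0,0,0.06,0,0,0.001,0,0,0.08,0])

```text
t: 16.73
ee_pos: [0.487, 0.0483, 0.0635]
ee_rot: [0.045, 0.706, -0.706, -0.042]
wrist_force: [0.5, 0.7, 0.5]
opening: 0.046
```

```bash
python3 -c "
from h import *
st()"; python3 avg.py
```

```text
t 16.73 tcp [0.487  0.0483 0.0635] jawdeg -97.07 tilt [ 0.005  0.    -1.   ] j [0.02 0.08 1.72 0.   1.34 1.72] F [0.47 0.74 0.55] T [0.307 0.1   0.269] op 0.0460
t 17.0333 [ 2.90200e-01  1.70890e+00  8.27400e-01  3.23700e-01  4.89000e-02
 -4.84000e-02  4.87000e-01  4.84000e-02  6.35000e-02 -9.69383e+01] sd [0.664 0.038] fwd rad 3.2404919029562804
```

>>> move_arm(plan=[0,0,0,0,0.015,0,0,0.0005,0,0,0.03,0,0,0.001,0,0,0.045,0])

```text
t: 17.28
ee_pos: [0.487, 0.0484, 0.0633]
ee_rot: [0.094, 0.701, -0.701, -0.09]
wrist_force: [0.3, 2.0, 1.7]
opening: 0.0457
```

```bash
python3 -c "
from h import *
st()"; python3 avg.py
```

```text
t 17.28 tcp [0.487  0.0484 0.0633] jawdeg -105.00 tilt [ 0.005  0.    -1.   ] j [0.02 0.08 1.72 0.   1.34 1.86] F [0.32 2.02 1.65] T [0.267 0.073 0.239] op 0.0457
t 17.5833 [ 5.908000e-01  1.567900e+00  4.331000e-01  3.455000e-01  3.840000e-02
 -1.124000e-01  4.870000e-01  4.840000e-02  6.320000e-02 -1.049326e+02] sd [0.483 0.024] fwd rad 3.3805025247445215
```

>>> move_arm(plan=[0,0,0,0,0.015,0,0,0.0005,0,0,0.03,0,0,0.001,0,0,0.045,0])

```text
t: 17.83
ee_pos: [0.487, 0.0484, 0.063]
ee_rot: [0.143, 0.693, -0.692, -0.139]
wrist_force: [0.5, 1.4, 0.6]
opening: 0.0453
```

```bash
python3 -c "
from h import *
st()"; python3 avg.py
```

```text
t 17.83 tcp [0.487  0.0484 0.063 ] jawdeg -113.02 tilt [ 0.005  0.001 -1.   ] j [0.02 0.08 1.72 0.   1.34 2.  ] F [0.5  1.42 0.6 ] T [0.365 0.022 0.292] op 0.0453
t 18.1333 [ 1.2460e+00  2.0720e+00 -3.6000e-02  3.5840e-01  7.0000e-04 -1.3300e-01
  4.8700e-01  4.8400e-02  6.3000e-02 -1.1296e+02] sd [0.553 0.048] fwd rad 3.520578114405988
```

>>> move_arm(plan=[0,0,0,0,0,0,0,0,0,0,0,0,0,0,0,0,0,0,0,0,0,0,0,0,0,0,0,0,0,0], grip=0.82)

```text
t: 18.55
ee_pos: [0.487, 0.0483, 0.063]
ee_rot: [0.142, 0.694, -0.692, -0.139]
wrist_force: [0.4, 0.0, -0.9]
opening: 0.0697
```

```bash
python3 -c "
from h import *
st();cap('wrist','w15')"
```

```text
t 18.55 tcp [0.487  0.0483 0.063 ] jawdeg -112.91 tilt [ 0.005  0.    -1.   ] j [0.02 0.08 1.72 0.   1.34 1.99] F [ 0.38  0.02 -0.91] T [-0.021  0.009 -0.001] op 0.0697
```

View pics/w15.png

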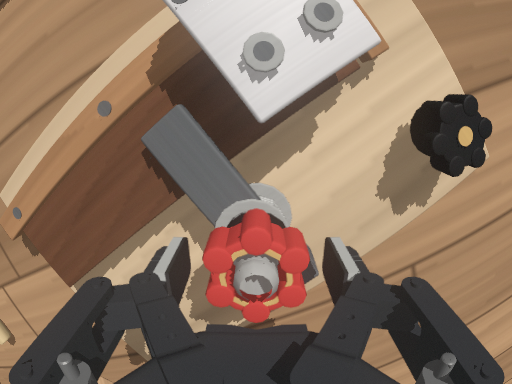

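>>> move_arm(plan=[0,-0.04,0,0,0,0,0,-0.15,0,0,0,0,0,-0.35,0,0,0,0,0,-0.55,0,0,0,0,0,-0.7,0,0,0,0])

```text
t: 19.02
ee_pos: [0.4866, 0.0482, 0.2072]
ee_rot: [0.143, 0.694, -0.692, -0.137]
wrist_force: [0.4, 0.3, 1.3]
opening: 0.0706
```

>>> move_arm(plan=[0.2,0,0,0,0,0,0.4,-0.05,0,0,0,0,0.4,-0.05,0,0,0,0,0.4,-0.05,0,0,0,0,0.4,-0.05,0,0,0,0])

```text
t: 19.43
ee_pos: [0.413, 0.0793, 0.2171]
ee_rot: [0.144, 0.694, -0.692, -0.137]
wrist_force: [0.3, -0.2, -1.4]
opening: 0.0701
```

Run:
```python
from h import *
st(); c=cap('wrist','w16');np.savez("w16.npz",**c); s=cap("side","s16"); crop(s,195,165,325,305,4.2,"s16c"); np.savez("s16.npz",**s); sc=cap("scene","sc16")
```

```text
t 19.43 tcp [0.413  0.0793 0.2171] jawdeg -112.89 tilt [ 0.01  0.   -1.  ] j [ 0.1  -0.25  1.71 -0.    1.67  2.07] F [ 0.25 -0.23 -1.38] T [ 0.029  0.006 -0.022] op 0.0701
```

View pics/w16.png

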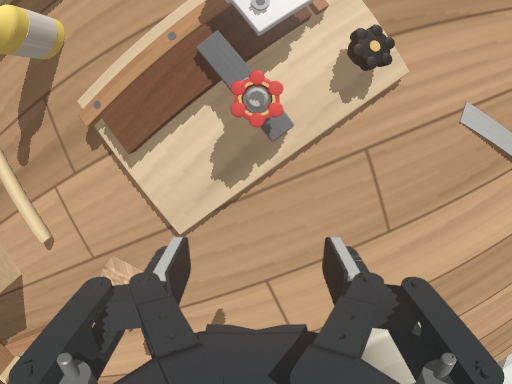

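View pics/s16c.png

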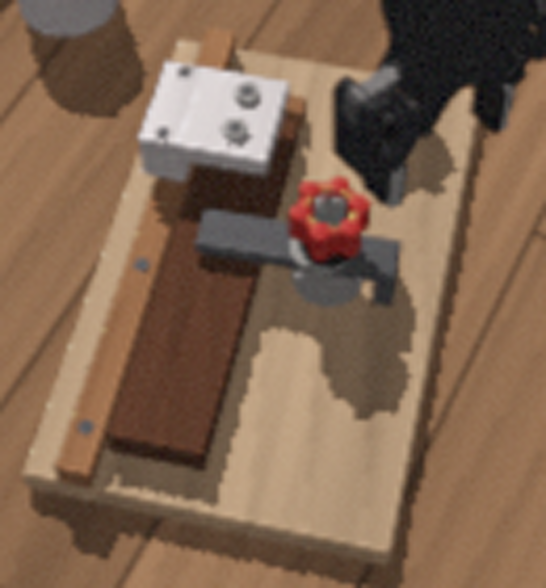

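Run:
```python
from h import *
c=dict(np.load("w16.npz")); crop(c,60,0,430,240,2.1,"w16c")
k,r=knobpx(c); s=dict(np.load("s16.npz")); L,_=red(s["color"]);print(k,L)
w=dict(np.load("w2.npz"))
crop(c,185,20,305,150,4.5,"w16d")
```

```text
(256.5, 98.47674560546875) [([264, 212, 19, 15, 113], array([273.        , 220.10619469]))]
```

View pics/w16d.png

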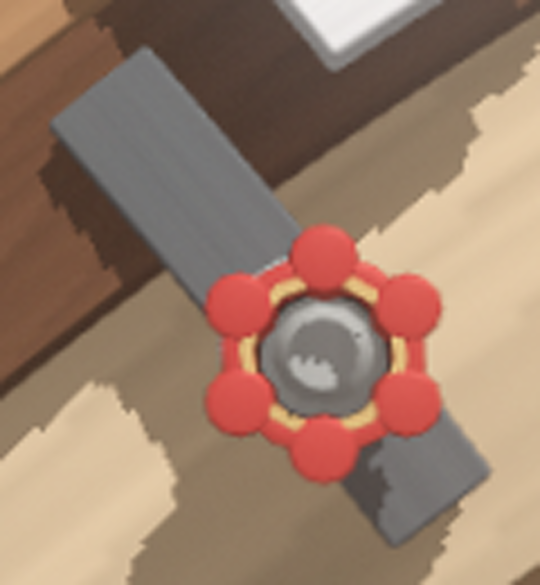

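View pics/w16c.png

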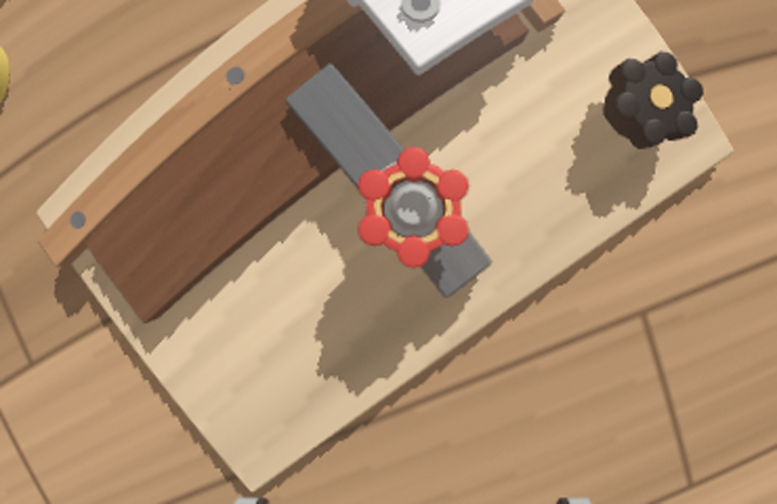

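Run:
```python
from h import *
c=dict(np.load("w16.npz")); w=dict(np.load("w2.npz"));s=dict(np.load("s16.npz"))
P=lambda L,z,ox,oy,k:np.array([plane(c,(ox+a/k,oy+b/k),z,True) for a,b in L])
T=P([(148,47),(52,125),(490,470),(397,545)],.0535,185,20,4.5)
ang=lambda d:np.degrees(np.arctan2(d[1],d[0]))
t=(T[0]+T[1])/2;h=(T[2]+T[3])/2
print("bar",ang(t-h),np.linalg.norm(t-h),ang(T[0]-T[2]),ang(T[1]-T[3]),ang(t[:2]-S))
b=P([(252,490),(733,150)],.018,60,0,2.1);print("base near",ang(b[0]-b[1])-90,np.linalg.norm(b[0]-b[1]))
r=P([(148,320),(340,172)],.04,60,0,2.1);print("rail near edge",ang(r[0]-r[1])-90,r)
k,_=knobpx(c);print("knob tri",tri([ray(c,k,True),ray(s,(273,220.1))]))
# before, same cams
s0=manip.capture("side")
print(tri([ray(w,knobpx(w)[0],True),ray(s0,(273.4357,216.064))]))
```

```text
bar 15.377572855387323 0.12660526641802008 15.207131914233742 15.547413258134307 14.458090207385519
base near 13.42423473299192 0.35613882739790864
rail near edge 11.360063341043443 [[0.49277115 0.20288686 0.04      ]
 [0.51875508 0.07355572 0.04      ]]
knob tri (array([0.48722812, 0.04731314, 0.06713961]), [np.float64(0.0005168883059168592), np.float64(0.0005168883059167514)])
(array([0.48706617, 0.0452593 , 0.08321069]), [np.float64(0.0007510962488548789), np.float64(0.0007510962488549122)])
```

```bash
python3 -c "
from h import *
st();print(manip.hand_in())"
```

```text
t 19.63 tcp [0.4132 0.079  0.2159] jawdeg -112.95 tilt [ 0.007  0.    -1.   ] j [ 0.1  -0.25  1.71 -0.    1.67  2.07] F [ 0.02 -0.3   0.62] T [-0.007  0.009  0.031] op 0.0701
the job is handed in; nothing more can be done
None
```

The rail is clamped and the job is handed in at about 19.6 s. The gripper was open and clear of everything; hand-in gives no verdict.

**What I did**
- **Bar:** I pushed it square with the shut fingers. It took about 3–5 N.
- **Knob, backwards:** I turned it about 0.8 rad with 1–5 N of press. It then dropped freely, 5.3 mm measured at the hand against the 6 mm given. Following it down, I briefly pressed 12.8 N when it seated, which was more than the light touch asked for. I eased off at once.
- **Knob, forwards:** I turned it about 3.5 rad without forcing the thread, then let go.

**Last checks**
- **Squareness:** The bar measures 14.5–15.4° against the jig's 13.4–14° in the last wrist view, so it is within about 1–2° of square.
- **Clamping force:** The turning torque rose to about 0.29 N m, roughly 1 rad past pad contact. By the text's figures that is about 10–20 N of clamping, but I did not measure the force on the rail directly.
- **Thread travel:** The knob's descent stalled for a while at 1.9–2.5 rad while the hand felt about 4–5 N. I think this was thread play closing up against the pad. Torque stayed near zero there, and the descent then resumed.
- **Rail:** Its near edge read the same to about 1 mm before and after. The rail angle read from the last picture, 11.4°, disagrees with the other readings. I put that down to a coarse pixel pick.
- **Other things on the bench:** They looked untouched in the views I checked, though I measured none of them again.
- **Knob height:** A last check by triangulation came out unreliable. It gave 67 mm, while the hand's own height and the side view both agree that the knob went down.

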